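Hang the screwdriver on the spring balancer

TASK

The cordless driver with the wire bail on top stands nose down in the wooden rack. Take the balancer by its side handle, pull the sprung hook down beside the bail and press it gently sideways, by feel, until the bail is in past the safety latch; then ease the hook up, slowly all the way, so that the latch snaps shut and the driver hangs quietly from the hook, clear of the rack, and let go. Leave the other tools and things where they are.

Things in the scene. Friction and masses are not known exactly. Their poses are not given: they have to be found in the camera images.
- stem (a joint): How far the balancer's stem, with block, handle and hook rigidly on it, is pulled down (m): 0 fully up, 0.15 fully down. It slides only vertically in the balancer's tube and does not turn. Spring pull about 9 N at the top, 12 N at the bottom; let go, it shoots up by itself. The driver weighs 3 to 5 N, so the spring lifts it.
- hook: The hook, 7 mm steel wire bent in the y-z plane, open towards +y, with its safety latch. Origin at its seat: the lowest inner point of the bowl, on the stem's axis, where the bail comes to hang. Bowl 20 mm wide inside; underside 7 mm below the seat; back towards -y. To go onto the bail the hook is moved to +y.
- driver: Short inline cordless driver, grey, 43 mm in diameter, 150 mm tall without its bail, about 0.4 kg, centre of mass 90 mm up. Origin at the tip of its nose, 12 mm above the bench in the rack; z up to the bail. The nose, 26 mm in diameter, 48 mm long, stands in a hole with 1.5 mm play, so the driver leans up to 6 mm at the bail when pressed; its shoulder rests on the rack.
- bail_pivot (a point): Middle between the bail's two pivots, on the driver's axis, 12 mm below its flat top. The bail is an arch of 6 mm steel wire; its top bar, straight for 36 mm along the driver's x (nearly world x), is 56 mm from the pivots, legs 25 mm to either side. Its pivots are tight: it stays leaning up to 0.4 rad, so its bar lies up to 22 mm to +y or -y of the axis. How far is not given: look or feel.
- nose (a point): Top of the hook's nose, 13.5 mm to +y of the seat and 13.5 mm above it. The bail's bar goes in over the nose, pushing the latch in: bar centre 21 to 32 mm above the seat. It touches the latch when 8 mm to +y of the seat; the latch is fully in, and the bar stands firm, when about over the seat.
- trolley (a joint): Position (m) of the balancer's trolley along the overhead rail, growing to +y; -0.42 to 0.42. Runs along y only, carries stem and hook along, stays where it is left, friction 1 N; x of the hook never changes. The rail, 40 mm wide, lies over the stem, 605 to 650 mm above the bench, on posts 0.62 m to either side: keep the arm on the robot's side of it, tilting the hand.
- latch (a joint): Safety latch of the hook (rad): 0 shut against the nose, 0.6 pushed fully in. Sprung shut; the bail pressed sideways pushes it fully in with 2 to 3 N, 6 N is plenty. Hinged 40 mm above the seat at the back, it slopes down to the nose; it shuts by itself once the hook has risen until the bail lies in the bowl, below the latch's free end (10 mm above the seat).
- handle (a point): Middle of the black rubber grip of the side handle: a level bar along x, 20 mm in diameter, grip 75 mm long between two flanges (26 and 28 mm). It sticks out towards the robot (-x): grip middle 90 mm from the stem's axis, 55 mm above the hook's seat. With the hook up, the balancer's upright tube (radius 23 mm, on the stem's axis) begins 39 mm above the grip's axis.
- rack: Hardwood block fixed to the bench, 90 x 360 x 60 mm, long side nearly along y, origin under its centre, three 27.5 mm holes 55 mm deep, 125 mm apart in a row along its y. Each holds one tool, in any order.
- grinder_mid (a point): Middle of the straight grinder standing in the rack: dark, 38 mm in diameter, no bail, top 130 mm above the bench. Not to be moved.
- chisel_mid (a point): Middle of the chisel standing in the rack: turned wooden handle up to 36 mm in diameter, top 162 mm above the bench. Not to be moved.
- tape_measure: Black tape measure on the bench, 66 x 36 x 62 mm, origin under it. Not to be moved.
- hammer: Hammer lying on the bench to the right of the rack, origin on its underside. Not to be moved.
- glue: Glue bottle standing behind the rack, 60 mm in diameter, 130 mm tall, origin under it. Not to be moved.
- offcut: Plywood offcut lying in front of the rack, 240 x 70 x 22 mm, origin under it. Not to be moved.
- pine_block: Pine block on the bench, 90 x 45 x 45 mm, origin under it. Not to be moved.
- try_square: Try square lying flat on the bench, stock 100 mm, blade 150 mm, origin under its stock. Not to be moved.
Things that resemble listed ones, but are neither listed nor needed, are in the scene too. What is shaped like the driver but red or yellow is not meant.

How it is judged:
By the outcome, as a careful person would: the job done as asked, in the order asked, and still so for the second after the job is handed in, with the robot touching nothing.
It also fails if it takes over 64 s, if anything falls off the work surface, if the arm or the gripper's body presses on something with over 40 N, if the wrist force passes 120 N, or if a joint passes its speed limit or range.

ROBOT

A 6-joint arm with a two-finger parallel gripper is mounted at the origin on the work surface. World frame = base frame: x ahead of the robot, y to its left, z up, the work surface at z = 0. Lengths are in m, angles in rad, forces in N, time in s.
With the tool pointing down it reaches from about 0.375 to 0.9 m from the base axis. Payload 3.1 kg.
Tool frame: the origin (TCP) lies at the very end of the fingers, on their centre line; the grasp point (between the pads) lies 19 mm behind it; z points along the fingers, y is the direction in which the jaws open and shut (so a half turn about z gives the same grasp; the last joint's range is limited). The gripper opens to 87 mm and grips with 3 to 60 N. Pads are 19 mm wide; open, the fingers measure 117 mm over their backs; the gripper's body (75 mm by 190 mm) begins 51 mm behind the grasp point.
Start: joints at [-1.462, 0.527, 1.433, -0, 1.181, -0.178], TCP at [0.177, -0.599, 0.183] pointing down, gripper open.
Joint ranges: [-3.08, 3.08], [-0.75, 2.2], [0.22, 2.44], [-1.43, 4.57], [0, 2.65], [-2.85, 2.85]. Speed limits (rad/s): [2.79, 2.79, 3.14, 3.14, 3.14, 3.14].

INTERFACE

Orientations are given as [roll, pitch, yaw] about the fixed x, y, z axes, in that order (R = Rz(yaw) Ry(pitch) Rx(roll)).
In Python, from rig import get_state, read_camera, camera_params, close_job, boxes_of, regions_of, place_of gives the robot as it stands.
- The arm moves only by the tool jog_arm, never from a script. Its argument "increments" is one flat list of numbers, 6 for each row, row after row: the shift along the tool's x, y, z in m, then the turn, a rotation vector about the tool's x, y, z in degrees. In form: [dx, dy, dz, wx, wy, wz, dx, dy, dz, wx, wy, wz, ...]. A call has exactly 5 rows; each row shifts and turns the commanded pose from where the row before left it, along the tool's axes as they then stand; what a row does not reach is not made up. A row lasts 1/8 s, in which the tool goes at most 62.5 mm and 10.7 degrees, less where a joint would pass 70% of its speed; a pose out of reach is approached as far as the arm can. A call is refused whole if a number of a shift passes 0.0625 or a number of a turn 10.7, either way. A call with a gripper value outside its range is refused whole. "hand" is the gripper command: -1 is fully open, 1 is shut, values between are in proportion, set as the call begins (left out, the last holds). The fingers move at their own pace and stop on an object; the grip force is fixed at half the most. Time passes only in rows, so rows that do not move let the fingers close, or fill a call up. It gives the time, the measured TCP pose, the force and the opening at its end, in the units of the state.
- get_state(): the state, without advancing time (a new reading comes with each control period).
- read_camera(name): name is "scene" or "top"; returns (picture, depth): 420x560x3 uint8, blue, green, red; 420x560 float32, m along the optical axis (not along the pixel's ray), 0 where there is no reading.
- camera_params(name): a dict with "fx", "fy", "cx", "cy" (pixels), "cam_to_world" (4x4, takes a point from camera to world coordinates). Camera axes: x right, y down, z forward; pixel columns grow to the right and rows downward; lengths in m; the calibration is good to about 2 mm. A picture is of the moment at which its call begins. camera_params takes no time and is no camera call.
- close_job(): hands the job in, once; it reports no verdict.
Trained networks look in the newest picture that a camera, given by its name, has taken for a name from the list of things; names that differ only in an ending like _2 or _b are one class to them, and where a whole thing is asked for, a point or a joint stands for the part that bears it (a point fixed in the world has none). Each returns a list of dicts, best first, with "p" (0 to 1); they miss things now and then, are a little off and sometimes report something else, mostly with a low value. They report only what shows in the picture. A call takes as long as a camera call. They do not tell look-alikes from the thing itself.
- boxes_of(name, camera): "centre" ([x, y, z] in m, in world coordinates, good to about 4 mm: the middle of the surface that is visible of it).
- regions_of(name, camera): "pixels" (420x560 bool, what is visible of it).
- place_of(name, camera): "centre" ([x, y, z] in m, in world coordinates, good to about 4 mm: a listed point, or the origin of a listed thing).
The state is a dict: "time_s": time; "qpos": joint angles; "joint_velocities": joint speeds; "joint_efforts": joint torques, N m; "tcp_pos": TCP position; "eef_rot": TCP orientation; "force": force on the tool from outside, world axes, zero at the start; "moment": the same for the moment, N m; "finger_gap": finger opening in m.
Only numpy, scipy, OpenCV 4.12 (cv2) and the standard library are available. Lean on these libraries where they do the work, as an engineer would, in place of code of your own. Each camera call takes 0.05 s, during which the arm holds its last target.

## Working session

There is one attempt and no reset: what is moved stays moved. The work goes in short steps, Python scripts to look and compute and a tool call to move; the robot and the scene stay as the last step left them, time stands still between calls to the robot, and variables do not carry over. Pictures are saved under pics/ and viewed, and the job is handed in when it is done.

Besides the shell and the picture viewer there is one more tool, called after ">>>" as name(argument=value, ...) on one line, values as JSON. jog_arm: Moves the arm, as the interface text tells. Its arguments: {"type":"object","properties":{"increments":{"type":"array","items":{"type":"number"}},"hand":{"type":"number"}},"required":["increments"]}

```bash
ls; mkdir -p pics; python3 - <<'E'
from rig import *
import cv2,numpy as np
s=get_state();print({k:np.round(v,3) for k,v in s.items()})
for c in("scene","top"):
    im,d=read_camera(c);cv2.imwrite(f"pics/{c}0.png",im);np.save(f"{c}0.npy",d)
    p=camera_params(c);print(c,p["fx"],p["fy"],p["cx"],p["cy"]);print(np.round(p["cam_to_world"],3))
E
```

```text
pics
{'time_s': np.float64(0.0), 'qpos': array([-1.462,  0.528,  1.434, -0.   ,  1.181, -0.178]), 'joint_velocities': array([-0.001,  0.   , -0.   ,  0.   , -0.001,  0.   ]), 'joint_efforts': array([ -0.   , -44.004, -17.659,   0.063,   0.058,  -0.   ]), 'tcp_pos': array([ 0.177, -0.598,  0.182]), 'eef_rot': array([-3.139, -0.   ,  0.288]), 'force': array([-0.661,  0.356, -0.34 ]), 'moment': array([ 0.052,  0.023, -0.012]), 'finger_gap': np.float64(0.087)}
scene 461.5423952351622 461.5423952351622 279.780596740083 207.11087885117894
[[-0.753  0.488 -0.441  1.088]
 [ 0.658  0.544 -0.521  0.572]
 [-0.014 -0.682 -0.731  1.01 ]
 [ 0.     0.     0.     1.   ]]
top 483.2375755506281 483.2375755506281 277.5044402914454 204.5841452315044
[[-0.024 -0.993  0.116  0.467]
 [-1.     0.024  0.003 -0.027]
 [-0.005 -0.116 -0.993  1.355]
 [ 0.     0.     0.     1.   ]]
```

View pics/scene0.png

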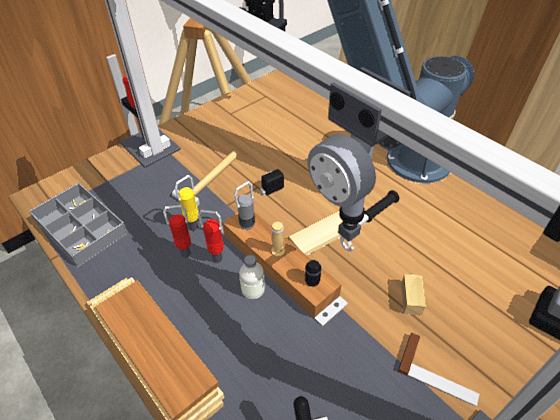

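View pics/top0.png

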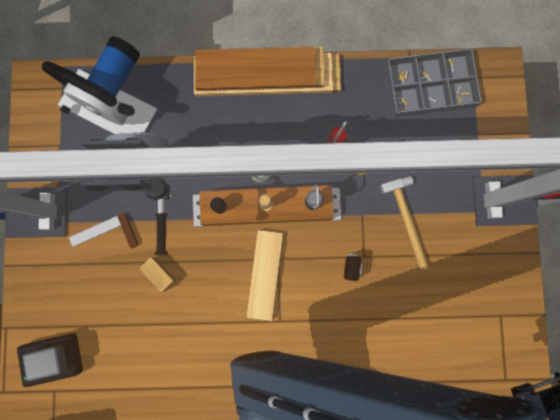

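The scene view shows the grey driver with its bail in the rack's far-left hole at (245,208). The look-alikes are two red drivers at (180,232) and (213,238) and a yellow one at (188,205). The grinder (313,272) and chisel (278,238) stand in the rack too. The balancer hangs at (350,190) with its black handle at (382,207). In the top view the driver is at (315,197) and the handle at (161,230).

```bash
python3 - <<'E'
from rig import *
import cv2,numpy as np
for c in("scene","top"):
    read_camera(c)
    for n in("driver","bail_pivot","handle","hook","nose","rack","grinder_mid","chisel_mid","glue","offcut","tape_measure"):
        r=place_of(n,c)
        print(c,n,[(np.round(x["centre"],3).tolist(),round(x["p"],2)) for x in r[:4]])
im=cv2.imread("pics/scene0.png")
cv2.imwrite("pics/crop_a.png",cv2.resize(im[165:315,160:400],None,fx=3.3,fy=3.3,interpolation=cv2.INTER_CUBIC))
im=cv2.imread("pics/top0.png")
cv2.imwrite("pics/crop_b.png",cv2.resize(im[140:270,130:370],None,fx=3.3,fy=3.3,interpolation=cv2.INTER_CUBIC))
E
```

```text
scene driver [([0.624, -0.112, 0.014], 0.72), ([0.734, -0.115, -0.001], 0.72), ([0.787, -0.188, -0.0], 0.62), ([0.713, -0.252, 0.002], 0.61)]
scene bail_pivot [([0.735, -0.109, 0.139], 0.74), ([0.625, -0.115, 0.15], 0.73), ([0.716, -0.25, 0.139], 0.73), ([0.782, -0.184, 0.139], 0.71)]
scene handle [([0.531, 0.221, 0.342], 0.76), ([0.433, 0.019, 0.002], 0.16)]
scene hook [([0.617, 0.222, 0.28], 0.4)]
scene nose [([0.623, 0.235, 0.298], 0.53), ([0.43, 0.018, 0.002], 0.18)]
scene rack [([0.616, 0.009, -0.0], 0.84), ([0.614, 0.132, 0.095], 0.6)]
scene grinder_mid [([0.618, 0.132, 0.093], 0.6)]
scene chisel_mid [([0.617, 0.014, 0.11], 0.58)]
scene glue [([0.722, 0.023, -0.002], 0.58), ([0.444, 0.315, 0.0], 0.19)]
scene offcut [([0.432, 0.018, 0.0], 0.71)]
scene tape_measure [([0.443, -0.222, -0.001], 0.65), ([0.528, 0.224, 0.341], 0.21)]
top driver [([0.786, -0.182, 0.0], 0.8), ([0.62, -0.114, 0.011], 0.64)]
top bail_pivot [([0.623, -0.116, 0.155], 0.68), ([0.785, -0.183, 0.139], 0.53)]
top handle [([0.534, 0.22, 0.339], 0.95)]
top hook [([0.447, -0.218, 0.001], 0.68), ([0.623, -0.113, 0.011], 0.29)]
top nose [([0.618, 0.009, 0.002], 0.5)]
top rack [([0.618, 0.011, 0.001], 0.67)]
top grinder_mid [([0.56, -0.387, -0.001], 0.71), ([0.618, 0.136, 0.094], 0.5)]
top chisel_mid [([0.619, 0.004, 0.112], 0.47)]
top glue [([0.722, 0.024, 0.001], 0.41)]
top offcut [([0.436, 0.018, -0.001], 0.84)]
top tape_measure [([0.444, -0.217, 0.002], 0.72), ([0.564, 0.402, 0.005], 0.38)]
```

View pics/crop_a.png

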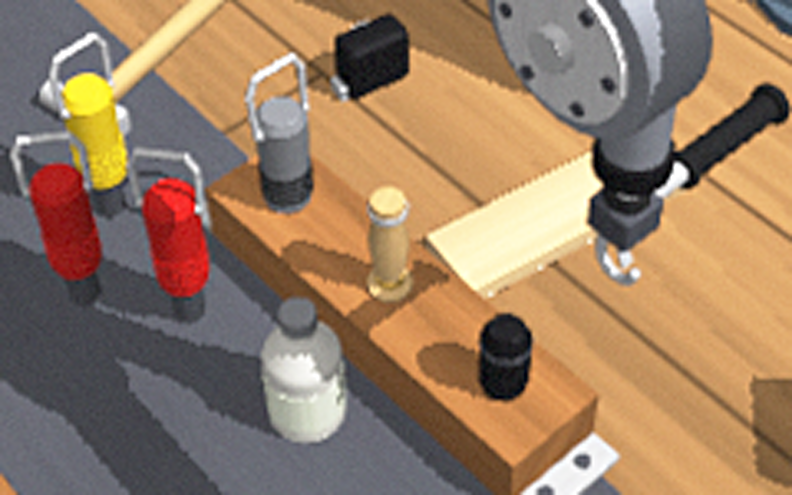

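View pics/crop_b.png

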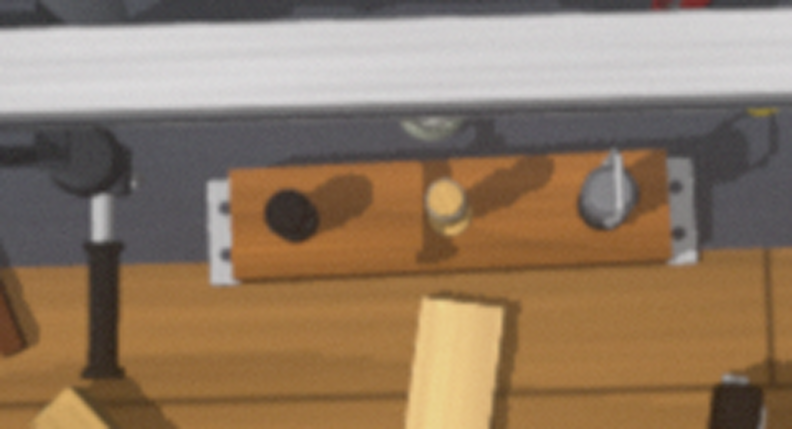

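```bash
cat > h.py <<'E'
from rig import *
import numpy as np,cv2
from scipy.spatial.transform import Rotation as R, Slerp
def ray(c,u,v):
    p=camera_params(c);T=np.array(p["cam_to_world"])
    d=T[:3,:3]@np.array([(u-p["cx"])/p["fx"],(v-p["cy"])/p["fy"],1.]);return T[:3,3],d
def atz(c,u,v,z):
    o,d=ray(c,u,v);return o+d*(z-o[2])/d[2]
def pt(c,u,v,dep):
    o,d=ray(c,u,v);return o+d*dep
def proj(c,P):
    p=camera_params(c);T=np.linalg.inv(np.array(p["cam_to_world"]));q=T[:3,:3]@np.array(P)+T[:3,3]
    return p["fx"]*q[0]/q[2]+p["cx"],p["fy"]*q[1]/q[2]+p["cy"]
def plan(pos,rpy,n,start=None):
    s=get_state();p0,r0=(s["tcp_pos"],s["eef_rot"]) if start is None else start
    r0=R.from_euler("xyz",r0);r1=R.from_euler("xyz",rpy)
    sl=Slerp([0,1],R.concatenate([r0,r1]));P=[np.array(p0)+(np.array(pos)-p0)*i/n for i in range(n+1)]
    for i in range(n):
        a=sl(i/n);b=sl((i+1)/n)
        print(np.round(a.inv().apply(P[i+1]-P[i]),4).tolist(),np.round(np.degrees((a.inv()*b).as_rotvec()),2).tolist())
def st():
    s=get_state();print({k:np.round(s[k],3).tolist() for k in("time_s","tcp_pos","eef_rot","force","moment","finger_gap","qpos")})
E
python3 - <<'E'
from h import *
f=lambda x,y:(160+x/3.3,165+y/3.3)
for q in((250,75),(298,58)):print("scene",atz("scene",*f(*q),0.204).round(4))
g=lambda x,y:(130+x/3.3,140+y/3.3)
for q in((617,150),(620,205)):print("top",atz("top",*g(*q),0.204).round(4))
im=cv2.imread("pics/top0.png");cv2.imwrite("pics/crop_c.png",cv2.resize(im[170:230,280:350],None,fx=8,fy=8,interpolation=cv2.INTER_CUBIC))
im=cv2.imread("pics/scene0.png");cv2.imwrite("pics/crop_d.png",cv2.resize(im[175:235,215:285],None,fx=8,fy=8,interpolation=cv2.INTER_CUBIC))
print(proj("top",(0.623,-0.1145,0.162)),proj("scene",(0.623,-0.1145,0.162)))
st()
plan((0.42,-0.42,0.40),(np.pi,-0.4,0),10)
E
```

```text
scene [ 0.6398 -0.1251  0.204 ]
scene [ 0.6013 -0.1153  0.204 ]
top [ 0.6451 -0.1201  0.204 ]
top [ 0.6046 -0.121   0.204 ]
(np.float64(313.72170046340597), np.float64(196.9049542101217)) (np.float64(244.87703547756223), np.float64(198.48233752032772))
{'time_s': 1.3, 'tcp_pos': [0.177, -0.599, 0.183], 'eef_rot': [3.142, 0.0, 0.288], 'force': [0.318, -0.52, 0.564], 'moment': [-0.041, -0.042, -0.034], 'finger_gap': 0.086, 'qpos': [-1.462, 0.527, 1.433, 0.0, 1.181, -0.178]}
[0.0283, -0.0103, -0.0217] [-0.33, 2.28, 1.63]
[0.0289, -0.011, -0.0206] [-0.33, 2.28, 1.63]
[0.0294, -0.0117, -0.0195] [-0.33, 2.28, 1.63]
[0.0298, -0.0124, -0.0184] [-0.33, 2.28, 1.63]
[0.0301, -0.0132, -0.0173] [-0.33, 2.28, 1.63]
[0.0304, -0.014, -0.0162] [-0.33, 2.28, 1.63]
[0.0306, -0.0147, -0.0151] [-0.33, 2.28, 1.63]
[0.0308, -0.0155, -0.0139] [-0.33, 2.28, 1.63]
[0.0308, -0.0163, -0.0128] [-0.33, 2.28, 1.63]
[0.0308, -0.0171, -0.0117] [-0.33, 2.28, 1.63]
```

View pics/crop_c.png

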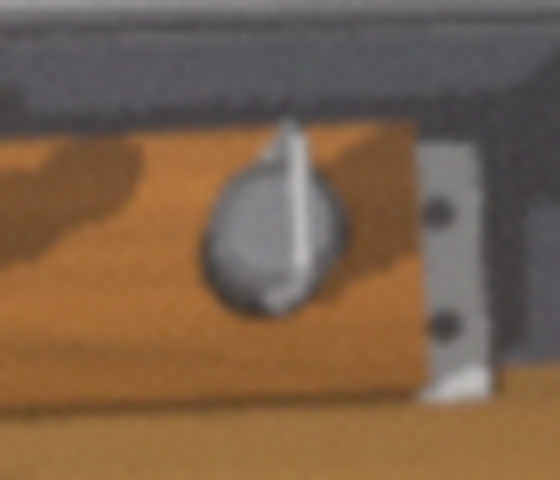

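View pics/crop_d.png

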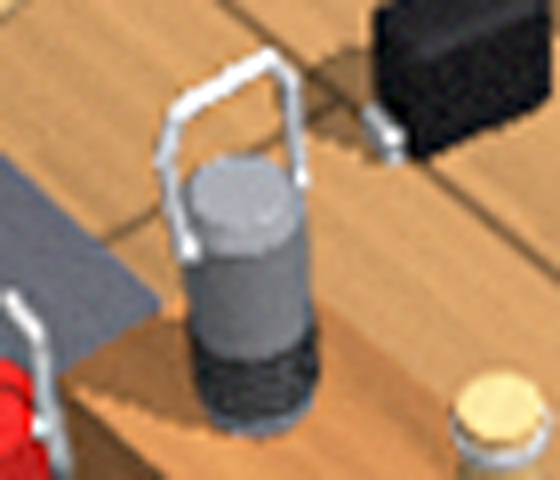

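The top crop shows the driver's bar at crop (290,140)-(302,275), slightly to −y of the axis. The scene crop shows the bar at (178,112)-(270,60), and the driver is grey and in the rack, so the choice holds. Next I'll triangulate the bar and start moving.

```bash
cat >> h.py <<'E'
def tri(a,b):
    (o1,d1),(o2,d2)=ray("scene",*a),ray("top",*b)
    d1/=np.linalg.norm(d1);d2/=np.linalg.norm(d2)
    t=np.linalg.lstsq(np.c_[d1,-d2],o2-o1,rcond=None)[0];p,q=o1+d1*t[0],o2+d2*t[1]
    return ((p+q)/2).round(4),np.linalg.norm(p-q).round(4)
E
python3 - <<'E'
from h import *
print(tri((243,185.7),(317,196)))
d=np.load("scene0.npy");p=camera_params("scene")
# handle: depth points, scene black handle
for u,v in((370,217),(378,210),(386,203),(394,197)): print(pt("scene",u,v,d[v,u]).round(3))
dt=np.load("top0.npy")
for v in range(212,256,5): print(pt("top",161,v,dt[v,161]).round(3))
E
```

```text
(array([ 0.6203, -0.12  ,  0.2019]), np.float64(0.0014))
[0.573 0.233 0.343]
[0.547 0.231 0.343]
[0.522 0.23  0.344]
[0.5   0.231 0.347]
[0.575 0.222 0.34 ]
[0.564 0.22  0.349]
[0.554 0.221 0.346]
[0.543 0.22  0.348]
[0.533 0.221 0.345]
[0.522 0.22  0.347]
[0.512 0.22  0.347]
[0.502 0.221 0.344]
[0.491 0.22  0.348]
```

>>> jog_arm(increments=[0.03,-0.013,-0.04,0,0,3,0.03,-0.02,-0.04,0,2,3,0.03,-0.02,-0.03,0,3,3,0.04,-0.02,-0.02,0,3,3,0.04,-0.03,-0.02,0,4,4], hand=-1)

```text
time_s: 1.92
tcp_pos: [0.3226, -0.4692, 0.3442]
eef_rot: [-3.119, -0.21, 0.003]
force: [-1.3, 0.4, 0.1]
finger_gap: 0.0872
```

```bash
python3 - <<'E'
from h import *
st()
plan((0.41,0.0,0.44),(np.pi,-0.55,0),10)
print()
plan((0.457,0.221,0.412),(np.pi,-0.75,0),5,(np.array((0.41,0.0,0.44)),(np.pi,-0.55,0)))
E
```

```text
{'time_s': 1.925, 'tcp_pos': [0.323, -0.469, 0.344], 'eef_rot': [-3.119, -0.21, 0.003], 'force': [-1.324, 0.383, 0.107], 'moment': [-0.023, 0.132, -0.015], 'finger_gap': 0.087, 'qpos': [-1.295, 0.262, 1.43, 0.211, 1.418, 0.242]}
[0.0107, -0.047, -0.0065] [-0.13, 1.95, -0.01]
[0.0109, -0.047, -0.0062] [-0.13, 1.95, -0.01]
[0.0111, -0.047, -0.0059] [-0.13, 1.95, -0.01]
[0.0113, -0.047, -0.0057] [-0.13, 1.95, -0.01]
[0.0115, -0.047, -0.0054] [-0.13, 1.95, -0.01]
[0.0117, -0.047, -0.0051] [-0.13, 1.95, -0.01]
[0.0119, -0.047, -0.0048] [-0.13, 1.95, -0.01]
[0.012, -0.0469, -0.0045] [-0.13, 1.95, -0.01]
[0.0122, -0.0469, -0.0042] [-0.13, 1.95, -0.01]
[0.0123, -0.0469, -0.0039] [-0.13, 1.95, -0.01]

[0.0051, -0.0442, 0.0097] [0.0, 2.29, 0.0]
[0.0047, -0.0442, 0.0099] [0.0, 2.29, 0.0]
[0.0043, -0.0442, 0.0101] [-0.0, 2.29, 0.0]
[0.0039, -0.0442, 0.0102] [-0.0, 2.29, 0.0]
[0.0035, -0.0442, 0.0104] [0.0, 2.29, 0.0]
```

>>> jog_arm(increments=[0.011,-0.047,-0.006,0,2,0,0.011,-0.047,-0.006,0,2,0,0.011,-0.047,-0.006,0,2,0,0.011,-0.047,-0.006,0,2,0,0.011,-0.047,-0.006,0,2,0])

```text
time_s: 2.55
tcp_pos: [0.3637, -0.2336, 0.3927]
eef_rot: [-3.118, -0.384, 0.001]
force: [-0.1, 0.1, -0.3]
finger_gap: 0.0871
```

>>> jog_arm(increments=[0.012,-0.047,-0.005,0,2,0,0.012,-0.047,-0.005,0,2,0,0.012,-0.047,-0.004,0,2,0,0.012,-0.047,-0.004,0,2,0,0.012,-0.047,-0.004,0,2,0])

```text
time_s: 3.18
tcp_pos: [0.4053, 0.0003, 0.4442]
eef_rot: [-3.116, -0.559, -0.005]
force: [0.3, -0.2, 0.6]
finger_gap: 0.0868
```

>>> jog_arm(increments=[0.005,-0.044,0.01,0,2.3,0,0.005,-0.044,0.01,0,2.3,0,0.004,-0.044,0.01,0,2.3,0,0.004,-0.044,0.01,0,2.3,0,0.003,-0.044,0.01,0,2.3,0])

```text
time_s: 3.8
tcp_pos: [0.4496, 0.2208, 0.4211]
eef_rot: [-3.111, -0.759, -0.01]
force: [1.7, -1.4, 0.4]
finger_gap: 0.0871
```

```bash
python3 - <<'E'
from h import *
st()
plan((0.538,0.221,0.324),(np.pi,-0.75,0),10)
im,_=read_camera("scene");cv2.imwrite("pics/s1.png",im)
st()
E
```

```text
{'time_s': 3.8, 'tcp_pos': [0.45, 0.221, 0.421], 'eef_rot': [-3.111, -0.759, -0.01], 'force': [1.696, -1.375, 0.388], 'moment': [-0.015, 0.365, -0.083], 'finger_gap': 0.087, 'qpos': [0.407, -0.145, 1.902, -0.399, 0.7, 2.192]}
[-0.0003, 0.0003, 0.0131] [-0.14, -0.05, -0.04]
[-0.0003, 0.0003, 0.0131] [-0.14, -0.05, -0.04]
[-0.0002, 0.0002, 0.0131] [-0.14, -0.05, -0.04]
[-0.0002, 0.0002, 0.0131] [-0.14, -0.05, -0.04]
[-0.0002, 0.0002, 0.0131] [-0.14, -0.05, -0.04]
[-0.0002, 0.0001, 0.0131] [-0.14, -0.05, -0.04]
[-0.0002, 0.0001, 0.0131] [-0.14, -0.05, -0.04]
[-0.0002, 0.0001, 0.0131] [-0.14, -0.05, -0.04]
[-0.0002, 0.0, 0.0131] [-0.14, -0.05, -0.04]
[-0.0002, 0.0, 0.0131] [-0.14, -0.05, -0.04]
{'time_s': 3.85, 'tcp_pos': [0.449, 0.226, 0.42], 'eef_rot': [-3.104, -0.758, -0.009], 'force': [0.392, 1.16, -0.74], 'moment': [-0.004, 0.389, 0.046], 'finger_gap': 0.087, 'qpos': [0.418, -0.14, 1.902, -0.4, 0.696, 2.2]}
```

View pics/s1.png

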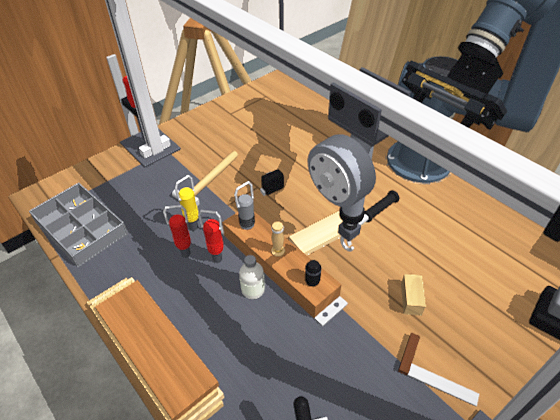

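The gripper sits behind and above the handle. Now I'll approach along the tool axis.

>>> jog_arm(increments=[0,0.001,0.013,-0.4,0,0,0,0.001,0.013,-0.4,0,0,0,0.001,0.013,-0.4,0,0,0,0.001,0.013,-0.4,0,0,0,0.001,0.013,-0.4,0,0])

```text
time_s: 4.47
tcp_pos: [0.4956, 0.2132, 0.3726]
eef_rot: [3.136, -0.756, -0.013]
force: [-0.8, -0.5, 0.6]
finger_gap: 0.087
```

```bash
python3 - <<'E'
from h import *
st()
plan((0.538,0.221,0.324),(np.pi,-0.75,0),5)
E
```

```text
{'time_s': 4.475, 'tcp_pos': [0.496, 0.213, 0.373], 'eef_rot': [3.136, -0.756, -0.013], 'force': [-0.811, -0.513, 0.638], 'moment': [-0.008, 0.489, 0.011], 'finger_gap': 0.087, 'qpos': [0.366, -0.019, 1.931, -0.5, 0.57, 2.285]}
[-0.0005, -0.0017, 0.0129] [0.16, -0.07, -0.11]
[-0.0005, -0.0017, 0.0129] [0.16, -0.07, -0.11]
[-0.0005, -0.0017, 0.0129] [0.16, -0.07, -0.11]
[-0.0005, -0.0016, 0.0129] [0.16, -0.07, -0.11]
[-0.0004, -0.0016, 0.0129] [0.16, -0.07, -0.11]
```

>>> jog_arm(increments=[0,-0.002,0.013,0,0,0,0,-0.002,0.013,0,0,0,0,-0.001,0.013,0,0,0,0,-0.001,0.013,0,0,0,0,-0.001,0.009,0,0,0])

```text
time_s: 5.1
tcp_pos: [0.537, 0.2207, 0.328]
eef_rot: [3.136, -0.756, -0.011]
force: [0.1, 0.0, 0.3]
finger_gap: 0.0872
```

```bash
python3 - <<'E'
from h import *
im,_=read_camera("scene");cv2.imwrite("pics/s2.png",im[100:310,200:480].repeat(2,0).repeat(2,1))
im,_=read_camera("top");cv2.imwrite("pics/t2.png",im[100:310,50:330].repeat(2,0).repeat(2,1))
st()
plan((0.538,0.221,0.324),(np.pi,-0.75,0),1)
E
```

```text
{'time_s': 5.2, 'tcp_pos': [0.537, 0.22, 0.328], 'eef_rot': [3.136, -0.755, -0.01], 'force': [0.171, -0.41, -0.37], 'moment': [0.018, 0.465, 0.035], 'finger_gap': 0.087, 'qpos': [0.342, 0.105, 1.938, -0.596, 0.446, 2.383]}
[-0.0017, -0.0005, 0.0035] [0.74, -0.26, -0.44]
```

View pics/s2.png

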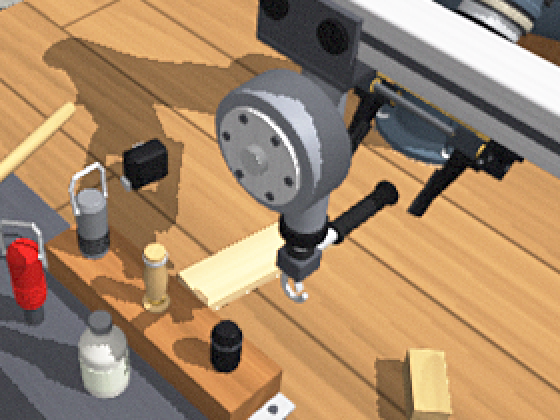

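View pics/t2.png

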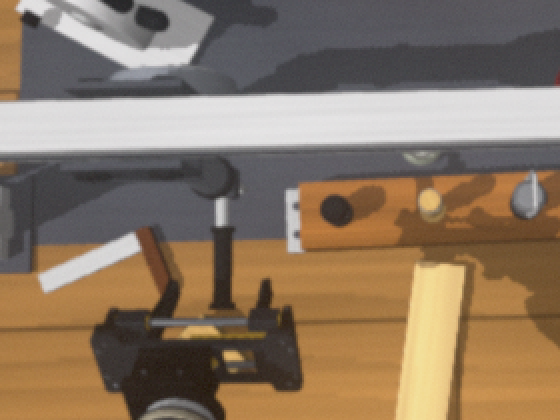

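```bash
python3 - <<'E'
from h import *
s=get_state();r=R.from_euler("xyz",s["eef_rot"])
for k in(-.05,.05):
  P=s["tcp_pos"]+r.apply([0,k,0]); 
  a=np.array(proj("top",P));b=np.array(proj("scene",P));print(P.round(3),(a-[50,100])*2,(b-[200,100])*2)
im,d=read_camera("top")
for du in(155,165,215,255,265,275):
  for dv in(285,295): 
    u,v=50+du//2,100+dv//2;print(du,dv,pt("top",u,v,d[v,u]).round(3))
cv2.imwrite("pics/t3.png",cv2.resize(im[190:280,80:220],None,fx=5,fy=5,interpolation=cv2.INTER_CUBIC))
E
```

```text
[0.538 0.27  0.327] [179.58903256 261.69584115] [391.50409721 247.89444282]
[0.536 0.17  0.328] [273.26405778 260.74543944] [315.94614558 192.27074396]
155 285 [ 0.53   0.401 -0.   ]
155 295 [ 0.516  0.402 -0.006]
165 285 [0.529 0.383 0.011]
165 295 [0.502 0.271 0.378]
215 285 [0.512 0.23  0.341]
215 295 [0.502 0.23  0.342]
255 285 [ 0.526  0.261 -0.   ]
255 295 [ 0.512  0.261 -0.001]
265 285 [0.51  0.172 0.37 ]
265 295 [0.499 0.17  0.38 ]
275 285 [0.526 0.233 0.   ]
275 295 [ 0.512  0.234 -0.008]
```

View pics/t3.png

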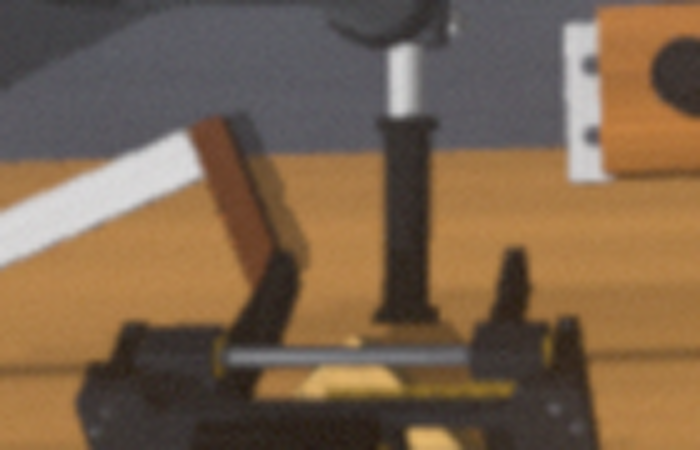

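```bash
python3 - <<'E'
from h import *
s=get_state();r=R.from_euler("xyz",s["eef_rot"])
im,d=read_camera("scene");im2,d2=read_camera("top")
out=[]
for c,I,(x0,y0) in(("scene",im,(330,90)),("top",im2,(80,190))):
  I=cv2.resize(I[y0:y0+100,x0:x0+140],None,fx=5,fy=5,interpolation=cv2.INTER_CUBIC)
  for k in(-.0435,.0435):
    for dz,col in((0,(0,0,255)),(-.019,(0,255,0)),(-.04,(255,0,0)),(-.07,(0,255,255))):
      q=np.array(proj(c,s["tcp_pos"]+r.apply([0,k,dz])))
      cv2.circle(I,tuple(int(v) for v in ((q-[x0,y0])*5)),4,col,-1)
  out.append(I)
cv2.imwrite("pics/ov.png",cv2.resize(np.vstack(out),None,fx=.6,fy=.6))
E
```

```text
(no output)
```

View pics/ov.png

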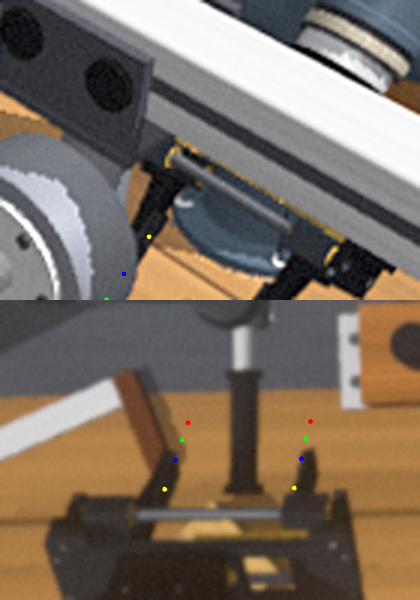

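Both pictures show the fingertips ending about 38 mm short of the reported TCP. A closing test will tell whether they straddle the bar, since the gap should stop at 20 mm.

>>> jog_arm(increments=[0,0,0,0,0,0,0,0,0,0,0,0,0,0,0,0,0,0,0,0,0,0,0,0,0,0,0,0,0,0], hand=1)

```text
time_s: 5.98
tcp_pos: [0.5365, 0.2206, 0.3288]
eef_rot: [3.137, -0.756, -0.011]
force: [0.1, -0.6, 0.5]
finger_gap: 0.0448
```

```bash
python3 - <<'E'
from h import *
st()
im,_=read_camera("scene");im2,_=read_camera("top")
cv2.imwrite("pics/c1.png",cv2.resize(np.vstack([im[90:230,330:470],im2[170:310,80:220]]),None,fx=2.1,fy=2.1,interpolation=cv2.INTER_CUBIC))
E
```

```text
{'time_s': 5.975, 'tcp_pos': [0.537, 0.221, 0.329], 'eef_rot': [3.137, -0.756, -0.011], 'force': [0.102, -0.571, 0.452], 'moment': [0.05, 0.458, 0.018], 'finger_gap': 0.045, 'qpos': [0.343, 0.103, 1.938, -0.596, 0.446, 2.382]}
```

View pics/c1.png

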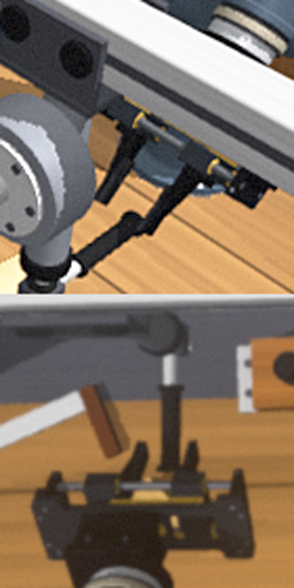

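The fingertips are visibly above and short of the bar. I'll reopen and advance 30 mm, which is safe either way because the palm is 41 mm clear of the bar by the stated sizes.

>>> jog_arm(increments=[0,0,0,0,0,0,0,0,0,0,0,0,0,0,0,0,0,0,0,0,0.004,0,0,0,0,0,0.006,0,0,0], hand=-1)

```text
time_s: 6.7
tcp_pos: [0.5436, 0.2205, 0.3214]
eef_rot: [3.137, -0.756, -0.011]
force: [0.9, -0.3, 0.1]
finger_gap: 0.079
```

>>> jog_arm(increments=[0,0,0.006,0,0,0,0,0,0.006,0,0,0,0,0,0.004,0,0,0,0,0,0.004,0,0,0,0,0,0,0,0,0])

```text
time_s: 7.32
tcp_pos: [0.5572, 0.2201, 0.3066]
eef_rot: [3.136, -0.756, -0.011]
force: [-0.5, -0.4, -0.3]
finger_gap: 0.0871
```

```bash
python3 - <<'E'
from h import *
st()
im,d=read_camera("scene");im2,d2=read_camera("top")
cv2.imwrite("pics/c2.png",cv2.resize(np.vstack([im[90:230,330:470],im2[170:310,80:220]]),None,fx=2.1,fy=2.1,interpolation=cv2.INTER_CUBIC))
E
```

```text
{'time_s': 7.325, 'tcp_pos': [0.557, 0.22, 0.307], 'eef_rot': [3.136, -0.756, -0.011], 'force': [-0.486, -0.423, -0.258], 'moment': [0.044, 0.414, 0.028], 'finger_gap': 0.087, 'qpos': [0.323, 0.163, 1.939, -0.653, 0.388, 2.434]}
```

View pics/c2.png

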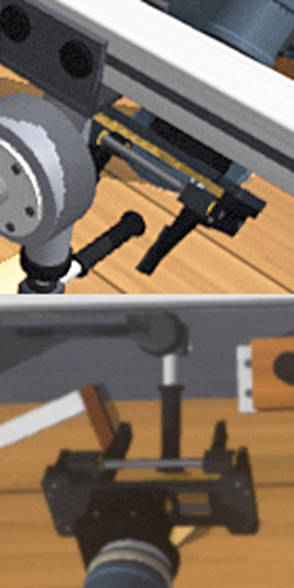

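```bash
python3 - <<'E'
from h import *
s=get_state();r=R.from_euler("xyz",s["eef_rot"])
im,d=read_camera("scene");im2,d2=read_camera("top")
def loc(c,dd,us,vs):
  for u in us:
    for v in vs:
      P=pt(c,u,v,dd[v,u]); print(c,u,v,P.round(3),r.inv().apply(P-s["tcp_pos"]).round(3))
loc("top",d2,(184,185),(231,233,235,238))
loc("scene",d,(398,400,402),(214,217,219))
print(proj("scene",s["tcp_pos"]+r.apply([0,-.0435,0])),proj("scene",s["tcp_pos"]+r.apply([0,-.0435,-.04])))
E
```

```text
top 184 231 [0.534 0.173 0.342] [ 0.007  0.047 -0.041]
top 184 233 [0.529 0.172 0.349] [ 0.009  0.049 -0.049]
top 184 235 [0.525 0.17  0.356] [ 0.011  0.05  -0.058]
top 184 238 [0.518 0.17  0.361] [ 0.009  0.051 -0.065]
top 185 231 [0.534 0.171 0.343] [ 0.008  0.05  -0.042]
top 185 233 [0.529 0.17  0.35 ] [ 0.01   0.051 -0.05 ]
top 185 235 [0.525 0.169 0.356] [ 0.01   0.052 -0.057]
top 185 238 [0.518 0.167 0.362] [ 0.01   0.054 -0.066]
scene 398 214 [0.533 0.267 0.351] [ 0.012 -0.047 -0.049]
scene 398 217 [0.536 0.271 0.347] [ 0.012 -0.05  -0.044]
scene 398 219 [0.538 0.273 0.345] [ 0.012 -0.052 -0.041]
scene 400 214 [0.531 0.27  0.352] [ 0.012 -0.05  -0.051]
scene 400 217 [0.531 0.272 0.345] [ 0.007 -0.052 -0.046]
scene 400 219 [0.531 0.273 0.34 ] [ 0.003 -0.053 -0.042]
scene 402 214 [0.529 0.273 0.353] [ 0.01  -0.053 -0.053]
scene 402 217 [0.526 0.273 0.341] [ 0.    -0.053 -0.047]
scene 402 219 [0.523 0.273 0.333] [-0.007 -0.052 -0.043]
(np.float64(384.67333928718847), np.float64(234.0484325316261)) (np.float64(396.3328991393073), np.float64(217.40207252346875))
```

Both depth views agree that the visible fingertips are about 40 mm behind the reported TCP, so the true grasp point is TCP − 59 mm along z. I'll advance 17 mm more, watching the force.

>>> jog_arm(increments=[0,0,0.004,0,0,0,0,0,0.004,0,0,0,0,0,0.004,0,0,0,0,0,0.005,0,0,0,0,0,0,0,0,0])

```text
time_s: 8.15
tcp_pos: [0.5689, 0.2198, 0.294]
eef_rot: [3.136, -0.755, -0.011]
force: [-1.0, 0.7, 0.7]
finger_gap: 0.0866
```

>>> jog_arm(increments=[0,0,0,0,0,0,0,0,0,0,0,0,0,0,0,0,0,0,0,0,0,0,0,0,0,0,0,0,0,0], hand=1)

```text
time_s: 8.78
tcp_pos: [0.5687, 0.22, 0.2947]
eef_rot: [3.137, -0.756, -0.011]
force: [-0.7, 0.2, -0.2]
finger_gap: 0.0445
```

>>> jog_arm(increments=[0,0,0,0,0,0,0,0,0,0,0,0,0,0,0,0,0,0,0,0,0,0,0,0,0,0,0,0,0,0])

```text
time_s: 9.4
tcp_pos: [0.5688, 0.2201, 0.2946]
eef_rot: [3.137, -0.756, -0.011]
force: [-0.0, 0.7, -0.0]
finger_gap: 0.0186
```

```bash
python3 - <<'E'
from h import *
st()
im,d=read_camera("scene");im2,d2=read_camera("top")
cv2.imwrite("pics/c3.png",cv2.resize(np.vstack([im[90:230,330:470],im2[170:310,80:220]]),None,fx=2.1,fy=2.1,interpolation=cv2.INTER_CUBIC))
E
```

```text
{'time_s': 9.4, 'tcp_pos': [0.569, 0.22, 0.295], 'eef_rot': [3.137, -0.756, -0.011], 'force': [-0.024, 0.737, -0.014], 'moment': [0.124, 0.428, 0.136], 'finger_gap': 0.019, 'qpos': [0.313, 0.196, 1.937, -0.691, 0.357, 2.47]}
```

View pics/c3.png

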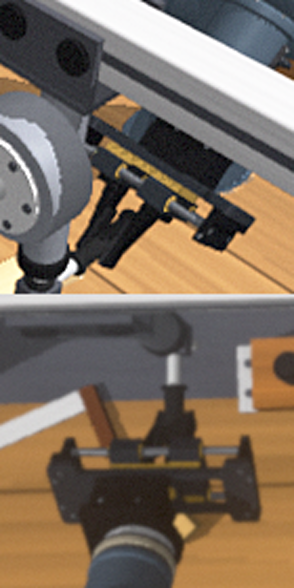

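The gap stopped at about 19 mm and the pads enclose the black grip. Next I'll plan the trolley travel to −y with the stem up.

```bash
python3 - <<'E'
from h import *
s=get_state()
plan(s["tcp_pos"]+np.array([0,-.385,-0.002]),s["eef_rot"],15)
E
```

```text
[0.0001, 0.0257, 0.0004] [0.0, 0.0, 0.0]
[0.0001, 0.0257, 0.0004] [0.0, 0.0, 0.0]
[0.0001, 0.0257, 0.0004] [0.0, 0.0, 0.0]
[0.0001, 0.0257, 0.0004] [0.0, 0.0, 0.0]
[0.0001, 0.0257, 0.0004] [0.0, 0.0, 0.0]
[0.0001, 0.0257, 0.0004] [0.0, 0.0, 0.0]
[0.0001, 0.0257, 0.0004] [0.0, 0.0, 0.0]
[0.0001, 0.0257, 0.0004] [0.0, 0.0, 0.0]
[0.0001, 0.0257, 0.0004] [0.0, 0.0, 0.0]
[0.0001, 0.0257, 0.0004] [0.0, 0.0, 0.0]
[0.0001, 0.0257, 0.0004] [0.0, 0.0, 0.0]
[0.0001, 0.0257, 0.0004] [0.0, 0.0, 0.0]
[0.0001, 0.0257, 0.0004] [0.0, 0.0, 0.0]
[0.0001, 0.0257, 0.0004] [0.0, 0.0, 0.0]
[0.0001, 0.0257, 0.0004] [0.0, 0.0, 0.0]
```

>>> jog_arm(increments=[0,0.002,0,0,0,0,0,0.005,0,0,0,0,0,0.01,0,0,0,0,0,0.015,0,0,0,0,0,0.02,0,0,0,0])

```text
time_s: 10.12
tcp_pos: [0.5687, 0.1677, 0.2947]
eef_rot: [3.137, -0.757, -0.01]
force: [9.1, 2.2, -7.7]
finger_gap: 0.019
```

>>> jog_arm(increments=[0.0001,0.022,0.0004,0,0,0,0.0001,0.022,0.0004,0,0,0,0.0001,0.022,0.0004,0,0,0,0.0001,0.022,0.0004,0,0,0,0.0001,0.022,0.0004,0,0,0])

```text
time_s: 10.75
tcp_pos: [0.5688, 0.0569, 0.2947]
eef_rot: [3.136, -0.757, -0.011]
force: [5.6, 2.0, -4.4]
finger_gap: 0.0192
```

```bash
python3 - <<'E'
from h import *
st()
im,d=read_camera("scene")
cv2.imwrite("pics/c4.png",im)
E
```

```text
{'time_s': 10.75, 'tcp_pos': [0.569, 0.057, 0.295], 'eef_rot': [3.136, -0.757, -0.011], 'force': [5.589, 2.014, -4.38], 'moment': [0.168, 0.328, 0.245], 'finger_gap': 0.019, 'qpos': [-0.153, 0.099, 2.066, 0.394, 0.241, 1.084]}
```

View pics/c4.png

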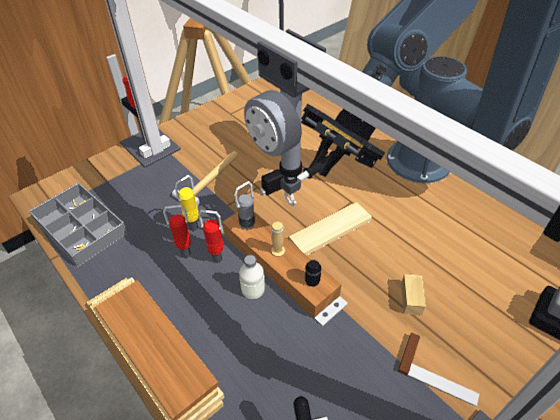

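The trolley follows and the hook hangs beside the rack at (292,198), near the chisel. I'll continue toward −y.

>>> jog_arm(increments=[0.0001,0.024,0.0004,0,0,0,0.0001,0.024,0.0004,0,0,0,0.0001,0.024,0.0004,0,0,0,0.0001,0.024,0.0004,0,0,0,0.0001,0.024,0.0004,0,0,0])

```text
time_s: 11.42
tcp_pos: [0.5688, -0.0629, 0.2947]
eef_rot: [3.137, -0.758, -0.011]
force: [5.4, 1.2, -1.2]
finger_gap: 0.0188
```

>>> jog_arm(increments=[0.0001,0.024,0.0004,0,0,0,0.0001,0.024,0.0004,0,0,0,0.0001,0.022,0.0004,0,0,0,0.0001,0.016,0.0002,0,0,0,0,0.008,0.0002,0,0,0])

```text
time_s: 12.05
tcp_pos: [0.5689, -0.1579, 0.2947]
eef_rot: [3.135, -0.759, -0.011]
force: [-1.3, 0.8, 5.9]
finger_gap: 0.0188
```

```bash
python3 - <<'E'
from h import *
im,d=read_camera("scene");im2,d2=read_camera("top")
st()
cv2.imwrite("pics/s5.png",cv2.resize(im[110:250,160:340],None,fx=4,fy=4,interpolation=cv2.INTER_CUBIC))
cv2.imwrite("pics/t5.png",cv2.resize(im2[150:290,220:400],None,fx=4,fy=4,interpolation=cv2.INTER_CUBIC))
for c in("scene","top"):
  for n in("handle","hook","nose"):
    print(c,n,[(np.round(x["centre"],3).tolist(),round(x["p"],2)) for x in place_of(n,c)[:2]])
E
```

```text
{'time_s': 12.15, 'tcp_pos': [0.569, -0.159, 0.295], 'eef_rot': [3.132, -0.759, -0.011], 'force': [-1.766, -0.655, 5.94], 'moment': [-0.082, -0.068, 0.015], 'finger_gap': 0.019, 'qpos': [-0.741, 0.144, 2.012, 0.957, 0.586, 0.129]}
scene handle [([0.527, -0.156, 0.341], 0.67)]
scene hook [([0.618, -0.155, 0.282], 0.5)]
scene nose [([0.624, -0.145, 0.298], 0.46)]
top handle [([0.529, -0.162, 0.338], 0.56)]
top hook []
top nose []
```

View pics/s5.png

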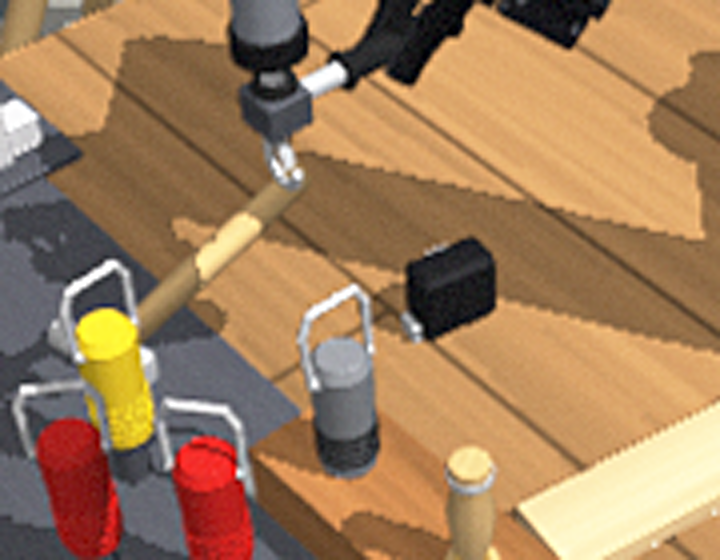

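View pics/t5.png

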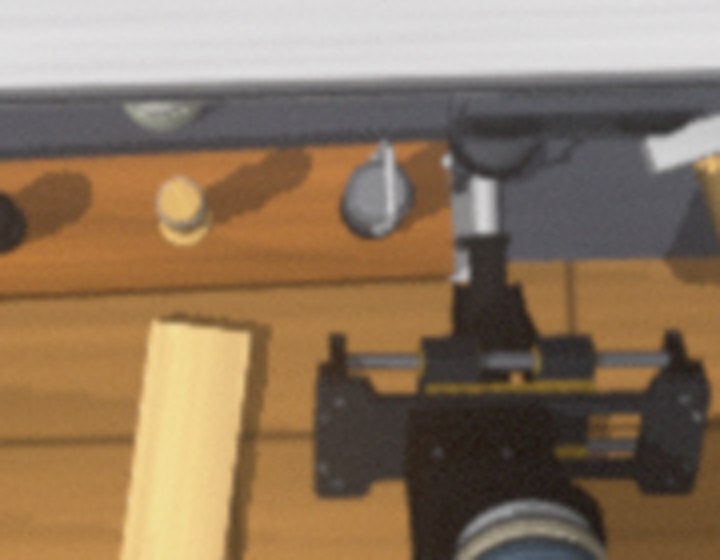

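The hook at scene crop (285,165) is on the −y side of the bail (335,300), clear of everything. Now I'll pull down.

```bash
python3 - <<'E'
from h import *
s=get_state()
plan(s["tcp_pos"]+np.array([0,-.004,-0.106]),s["eef_rot"],10)
E
```

```text
[-0.0073, 0.0003, 0.0077] [0.0, 0.0, 0.0]
[-0.0073, 0.0003, 0.0077] [0.0, 0.0, 0.0]
[-0.0073, 0.0003, 0.0077] [0.0, 0.0, 0.0]
[-0.0073, 0.0003, 0.0077] [0.0, 0.0, 0.0]
[-0.0073, 0.0003, 0.0077] [0.0, 0.0, 0.0]
[-0.0073, 0.0003, 0.0077] [0.0, 0.0, 0.0]
[-0.0073, 0.0003, 0.0077] [0.0, 0.0, 0.0]
[-0.0073, 0.0003, 0.0077] [0.0, 0.0, 0.0]
[-0.0073, 0.0003, 0.0077] [0.0, 0.0, 0.0]
[-0.0073, 0.0003, 0.0077] [0.0, 0.0, 0.0]
```

>>> jog_arm(increments=[-0.0035,0.0005,0.0037,0,0,0,-0.0073,0.0005,0.0077,0,0,0,-0.0073,0.0005,0.0077,0,0,0,-0.0073,0.0003,0.0077,0,0,0,-0.0073,0.0003,0.0077,0,0,0])

```text
time_s: 13.08
tcp_pos: [0.569, -0.159, 0.2475]
eef_rot: [3.135, -0.76, -0.01]
force: [-4.3, 0.9, 11.5]
finger_gap: 0.0193
```

```bash
python3 - <<'E'
from h import *
st()
im,d=read_camera("scene")
cv2.imwrite("pics/s6.png",cv2.resize(im[110:250,160:340],None,fx=4,fy=4,interpolation=cv2.INTER_CUBIC))
E
```

```text
{'time_s': 13.075, 'tcp_pos': [0.569, -0.159, 0.248], 'eef_rot': [3.135, -0.76, -0.01], 'force': [-4.289, 0.886, 11.476], 'moment': [0.134, -0.419, 0.212], 'finger_gap': 0.019, 'qpos': [-0.744, 0.234, 2.078, 1.185, 0.515, -0.14]}
```

View pics/s6.png

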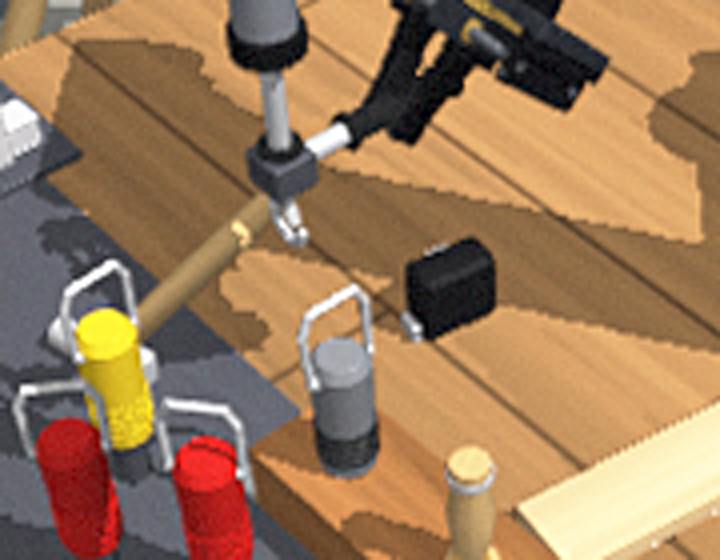

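The stem is pulling out and the hook is at (290,230). Continuing down.

>>> jog_arm(increments=[-0.0082,0.0003,0.0086,0,0,0,-0.0082,0.0003,0.0086,0,0,0,-0.0082,0.0003,0.0086,0,0,0,-0.0082,0.0003,0.0086,0,0,0,-0.0073,0.0003,0.0077,0,0,0])

```text
time_s: 13.75
tcp_pos: [0.5691, -0.1603, 0.1894]
eef_rot: [3.136, -0.762, -0.01]
force: [-4.0, 0.5, 12.1]
finger_gap: 0.0191
```

>>> jog_arm(increments=[0,0,0,0,0,0,0,0,0,0,0,0,0,0,0,0,0,0,0,0,0,0,0,0,0,0,0,0,0,0])

```text
time_s: 14.38
tcp_pos: [0.569, -0.1603, 0.1896]
eef_rot: [3.136, -0.761, -0.01]
force: [-2.7, 1.1, 10.4]
finger_gap: 0.0191
```

```bash
python3 - <<'E'
from h import *
im,d=read_camera("scene");im2,d2=read_camera("top")
np.save("s7.npy",d);np.save("t7.npy",d2);cv2.imwrite("pics/s7full.png",im);cv2.imwrite("pics/t7full.png",im2)
st()
cv2.imwrite("pics/s7.png",cv2.resize(im[145:225,190:290],None,fx=7,fy=7,interpolation=cv2.INTER_CUBIC))
cv2.imwrite("pics/t7.png",cv2.resize(im2[160:230,290:380],None,fx=7,fy=7,interpolation=cv2.INTER_CUBIC))
for c in("scene","top"):
  for n in("handle","hook","nose","bail_pivot"):
    print(c,n,[(np.round(x["centre"],3).tolist(),round(x["p"],2)) for x in place_of(n,c)[:4]])
E
```

```text
{'time_s': 14.475, 'tcp_pos': [0.569, -0.16, 0.19], 'eef_rot': [3.136, -0.761, -0.01], 'force': [-2.84, 0.961, 11.327], 'moment': [0.105, -0.434, 0.125], 'finger_gap': 0.019, 'qpos': [-0.748, 0.366, 2.146, 1.548, 0.478, -0.555]}
scene handle [([0.53, -0.161, 0.236], 0.66), ([0.617, 0.01, -0.002], 0.58)]
scene hook [([0.616, -0.162, 0.177], 0.55)]
scene nose [([0.616, -0.159, 0.174], 0.55), ([0.62, -0.148, 0.191], 0.4)]
scene bail_pivot [([0.716, -0.247, 0.138], 0.94), ([0.784, -0.183, 0.139], 0.93), ([0.734, -0.112, 0.135], 0.9), ([0.621, -0.112, 0.011], 0.72)]
top handle [([0.529, -0.163, 0.234], 0.68), ([0.445, -0.222, 0.003], 0.42)]
top hook []
top nose []
top bail_pivot [([0.622, -0.116, 0.15], 0.51), ([0.787, -0.185, 0.142], 0.36)]
```

View pics/s7.png

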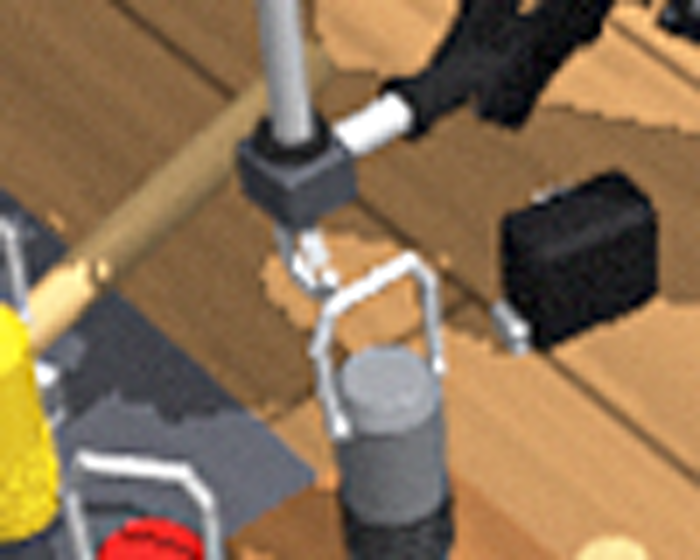

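View pics/t7.png

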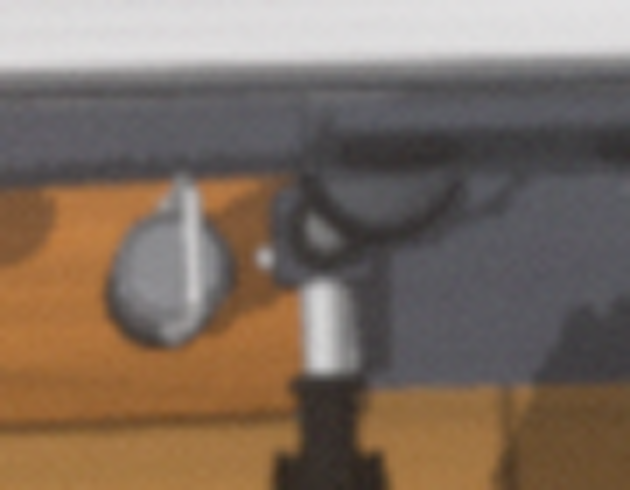

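The scene crop shows the hook tip at (325,283) just on the near side of the bar (330,305)-(412,258). The top crop shows the tip at (265,257) right of the bar at x≈190, within the bar's x range.

```bash
python3 - <<'E'
from h import *
print("nose",tri((190+326/7,145+283/7),(290+265/7,160+257/7)))
# bar midpoint candidates
print("bar",tri((190+371/7,145+281/7),(290+191/7,160+252/7)))
for z in(.202,.206):
  print(atz("top",290+188/7,160+190/7,z).round(4),atz("top",290+192/7,160+310/7,z).round(4),atz("scene",190+332/7,145+303/7,z).round(4),atz("scene",190+408/7,145+259/7,z).round(4))
s=get_state();plan(s["tcp_pos"]+np.array([0,.03,-0.002]),s["eef_rot"],10)
E
```

```text
nose (array([ 0.6206, -0.1482,  0.1825]), np.float64(0.0019))
bar (array([ 0.62  , -0.1205,  0.2033]), np.float64(0.0011))
[ 0.6413 -0.1199  0.202 ] [ 0.5997 -0.1199  0.202 ] [ 0.6368 -0.1225  0.202 ] [ 0.6026 -0.122   0.202 ]
[ 0.6407 -0.1196  0.206 ] [ 0.5992 -0.1196  0.206 ] [ 0.6391 -0.119   0.206 ] [ 0.605  -0.1186  0.206 ]
[-0.0002, -0.003, 0.0001] [0.0, 0.0, 0.0]
[-0.0002, -0.003, 0.0001] [0.0, 0.0, 0.0]
[-0.0002, -0.003, 0.0001] [0.0, 0.0, 0.0]
[-0.0002, -0.003, 0.0001] [0.0, 0.0, 0.0]
[-0.0002, -0.003, 0.0001] [0.0, 0.0, 0.0]
[-0.0002, -0.003, 0.0001] [0.0, 0.0, 0.0]
[-0.0002, -0.003, 0.0001] [0.0, 0.0, 0.0]
[-0.0002, -0.003, 0.0001] [0.0, 0.0, 0.0]
[-0.0002, -0.003, 0.0001] [0.0, 0.0, 0.0]
[-0.0002, -0.003, 0.0001] [0.0, 0.0, 0.0]
```

>>> jog_arm(increments=[-0.0015,-0.004,0.0015,0,0,0,0,-0.006,0,0,0,0,0,-0.006,0,0,0,0,0,-0.006,0,0,0,0,0,-0.005,0,0,0,0])

```text
time_s: 15.5
tcp_pos: [0.569, -0.1338, 0.1872]
eef_rot: [3.135, -0.76, -0.011]
force: [-5.7, -2.1, 12.4]
finger_gap: 0.0189
```

>>> jog_arm(increments=[0,-0.001,0,0,0,0,0,-0.001,0,0,0,0,0,-0.001,0,0,0,0,0,-0.001,0,0,0,0,0,-0.001,0,0,0,0])

```text
time_s: 16.12
tcp_pos: [0.5691, -0.129, 0.1872]
eef_rot: [3.135, -0.76, -0.011]
force: [-4.7, -1.5, 11.1]
finger_gap: 0.0192
```

>>> jog_arm(increments=[0,-0.001,0,0,0,0,0,-0.001,0,0,0,0,0,-0.001,0,0,0,0,0,-0.001,0,0,0,0,0,-0.001,0,0,0,0])

```text
time_s: 16.75
tcp_pos: [0.569, -0.1241, 0.1871]
eef_rot: [3.135, -0.76, -0.011]
force: [-5.3, -1.5, 11.7]
finger_gap: 0.019
```

>>> jog_arm(increments=[0,-0.001,0,0,0,0,0,-0.001,0,0,0,0,0,-0.001,0,0,0,0,0,-0.001,0,0,0,0,0,0,0,0,0,0])

```text
time_s: 17.38
tcp_pos: [0.569, -0.1203, 0.187]
eef_rot: [3.134, -0.76, -0.011]
force: [-5.9, -0.8, 12.1]
finger_gap: 0.0194
```

```bash
cat > look.py <<'E'
from h import *
import sys
n=sys.argv[1]
im,d=read_camera("scene");im2,d2=read_camera("top")
f=[get_state()["force"]];st()
a=cv2.resize(im[145:225,200:300],None,fx=6,fy=6,interpolation=cv2.INTER_CUBIC)
b=cv2.resize(im2[175:215,290:390],None,fx=6,fy=6,interpolation=cv2.INTER_CUBIC)
cv2.imwrite(f"pics/{n}.png",cv2.resize(np.vstack([a,b]),None,fx=.83,fy=.83))
E
python3 look.py k1
```

```text
{'time_s': 17.475, 'tcp_pos': [0.569, -0.12, 0.187], 'eef_rot': [3.134, -0.76, -0.011], 'force': [-6.116, -1.355, 12.032], 'moment': [-0.23, -0.246, -0.149], 'finger_gap': 0.019, 'qpos': [-0.656, 0.358, 2.184, 1.691, 0.424, -0.63]}
```

View pics/k1.png

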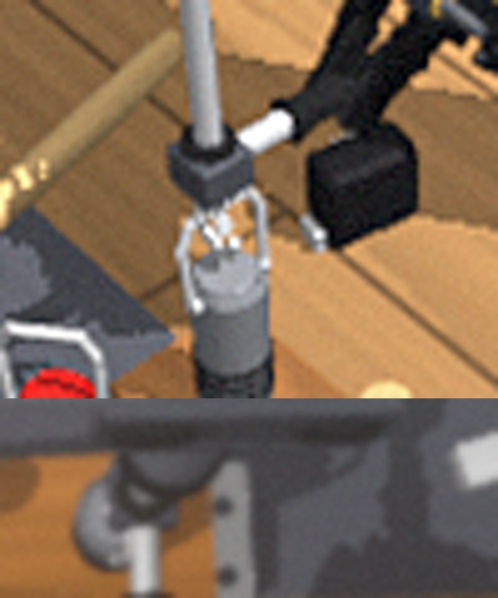

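The hook nose now shows through the bail at (232,243), above the driver's top. I'll keep pressing by feel.

>>> jog_arm(increments=[0,-0.001,0,0,0,0,0,-0.001,0,0,0,0,0,-0.001,0,0,0,0,0,-0.001,0,0,0,0,0,0,0,0,0,0])

```text
time_s: 18.1
tcp_pos: [0.569, -0.1165, 0.187]
eef_rot: [3.134, -0.76, -0.011]
force: [-7.3, -2.4, 12.4]
finger_gap: 0.0187
```

>>> jog_arm(increments=[0,-0.001,0,0,0,0,0,-0.001,0,0,0,0,0,-0.001,0,0,0,0,0,-0.001,0,0,0,0,0,0,0,0,0,0])

```text
time_s: 18.73
tcp_pos: [0.569, -0.1136, 0.1869]
eef_rot: [3.132, -0.759, -0.012]
force: [-7.4, -4.0, 13.2]
finger_gap: 0.019
```

>>> jog_arm(increments=[0,-0.001,0,0,0,0,0,-0.001,0,0,0,0,0,0,0,0,0,0,0,0,0,0,0,0,0,0,0,0,0,0])

```text
time_s: 19.35
tcp_pos: [0.569, -0.112, 0.1869]
eef_rot: [3.132, -0.759, -0.012]
force: [-8.1, -5.9, 13.6]
finger_gap: 0.0192
```

```bash
python3 look.py k2
```

```text
{'time_s': 19.45, 'tcp_pos': [0.569, -0.112, 0.187], 'eef_rot': [3.132, -0.759, -0.012], 'force': [-7.719, -5.355, 12.345], 'moment': [-0.593, -0.064, -0.491], 'finger_gap': 0.019, 'qpos': [-0.633, 0.355, 2.191, 1.726, 0.408, -0.645]}
```

View pics/k2.png

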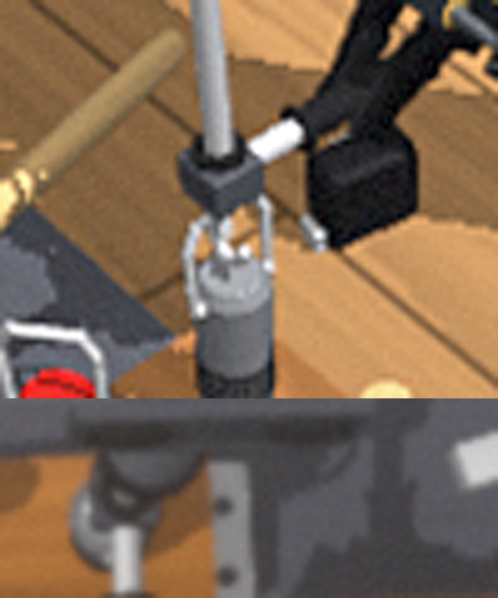

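The bar is over the bowl, at about −0.112 m against the bail at −0.114 m. Fy ≈ −5.6 N including 1 N of friction, and the bar stands firm. One more half millimetre, then I'll ease up slowly.

>>> jog_arm(increments=[0,-0.0007,0,0,0,0,0.0007,0,-0.0007,0,0,0,0.0014,0,-0.0014,0,0,0,0.0014,0,-0.0014,0,0,0,0.0014,0,-0.0015,0,0,0])

```text
time_s: 20.08
tcp_pos: [0.5689, -0.1105, 0.1934]
eef_rot: [3.133, -0.758, -0.012]
force: [-6.2, -3.4, 8.5]
finger_gap: 0.0192
```

>>> jog_arm(increments=[0.0014,0,-0.0015,0,0,0,0.0014,0,-0.0014,0,0,0,0.0014,0,-0.0015,0,0,0,0.0014,0,-0.0014,0,0,0,0.0014,0,-0.0015,0,0,0])

```text
time_s: 20.7
tcp_pos: [0.569, -0.11, 0.2036]
eef_rot: [3.133, -0.758, -0.011]
force: [-6.1, -1.7, 8.7]
finger_gap: 0.0189
```

```bash
python3 look.py k3
```

```text
{'time_s': 20.8, 'tcp_pos': [0.569, -0.11, 0.204], 'eef_rot': [3.133, -0.759, -0.011], 'force': [-7.243, -2.135, 11.486], 'moment': [-0.27, 0.052, -0.238], 'finger_gap': 0.019, 'qpos': [-0.63, 0.312, 2.172, 1.581, 0.403, -0.486]}
```

View pics/k3.png

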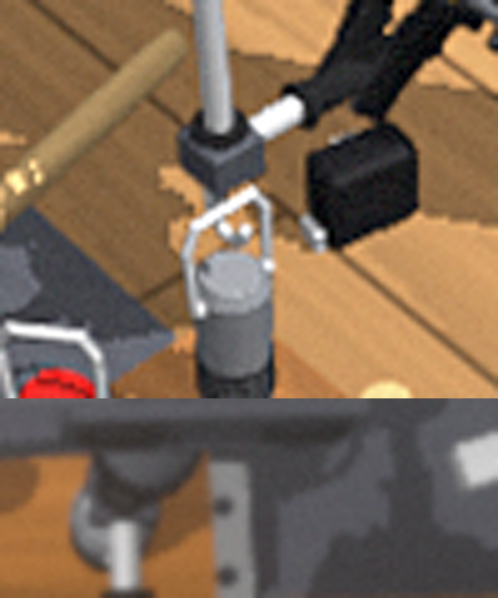

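```bash
python3 - <<'E'
from h import *
f=lambda P:(np.array(proj("scene",P))-[200,145])*6*.83
sz=.204-.0105;y=-.110
print("seat",f((.621,y,sz)),"nose",f((.621,y+.0135,sz+.0135)))
for yb in(-.118,-.114,-.110,-.09): print(yb,[f((x,yb,.2045)).round(0) for x in(.603,.641)])
E
```

```text
seat [227.78514635 225.71341245] nose [242.77677285 220.72778267]
-0.118 [array([244., 185.]), array([185., 221.])]
-0.114 [array([249., 189.]), array([190., 225.])]
-0.11 [array([254., 193.]), array([195., 229.])]
-0.09 [array([279., 214.]), array([220., 250.])]
```

The bar projects to y ≈ −0.111, over the seat and inside the nose. Continuing slowly up.

>>> jog_arm(increments=[0.0014,0,-0.0015,0,0,0,0.0014,0,-0.0014,0,0,0,0.0014,0,-0.0015,0,0,0,0.0014,0,-0.0014,0,0,0,0.0014,0,-0.0015,0,0,0])

```text
time_s: 21.42
tcp_pos: [0.569, -0.1096, 0.2137]
eef_rot: [3.134, -0.758, -0.011]
force: [-5.4, -0.8, 8.8]
finger_gap: 0.0189
```

```bash
python3 look.py k4
```

```text
{'time_s': 21.525, 'tcp_pos': [0.569, -0.109, 0.214], 'eef_rot': [3.134, -0.759, -0.011], 'force': [-8.223, -0.988, 10.85], 'moment': [-0.133, 0.011, -0.15], 'finger_gap': 0.019, 'qpos': [-0.629, 0.287, 2.16, 1.494, 0.405, -0.391]}
```

View pics/k4.png

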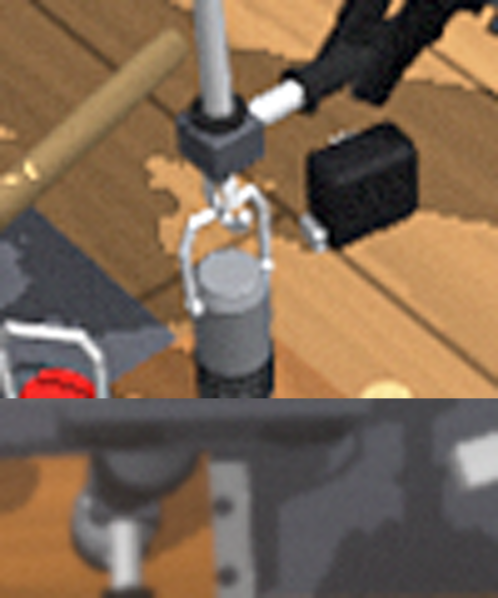

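The hook nose is now in front of the bar at (235,215) and Fy is back to the friction level. I'll continue up while drifting about 4 mm back to the hole's axis (y ≈ −0.114).

>>> jog_arm(increments=[0.0014,0,-0.0015,0,0,0,0.0014,0.0005,-0.0014,0,0,0,0.0014,0.001,-0.0015,0,0,0,0.0014,0.001,-0.0014,0,0,0,0.0014,0.001,-0.0015,0,0,0])

```text
time_s: 22.15
tcp_pos: [0.5689, -0.1115, 0.2233]
eef_rot: [3.137, -0.758, -0.01]
force: [-2.7, 0.6, 6.5]
finger_gap: 0.0187
```

```bash
python3 look.py k5
```

```text
{'time_s': 22.25, 'tcp_pos': [0.569, -0.112, 0.224], 'eef_rot': [3.136, -0.758, -0.01], 'force': [-3.705, -0.356, 8.261], 'moment': [0.069, 0.045, 0.141], 'finger_gap': 0.019, 'qpos': [-0.637, 0.265, 2.145, 1.402, 0.417, -0.298]}
```

View pics/k5.png

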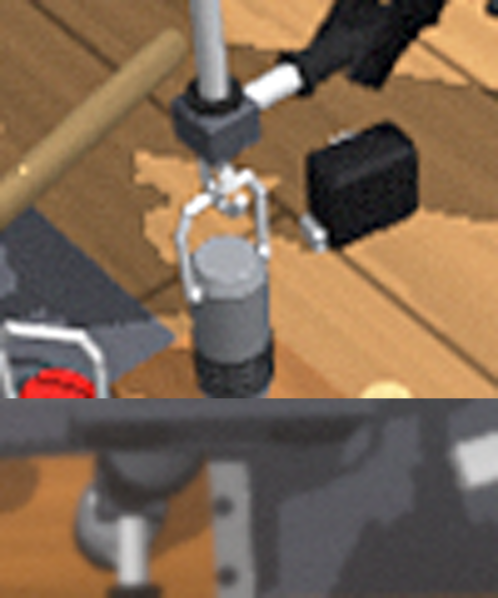

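The driver now rises with the hook: its top moved from crop row 270 to 255 and Fz dropped by 3–4 N. Continuing.

>>> jog_arm(increments=[0.0014,0.0005,-0.0015,0,0,0,0.0014,0.0005,-0.0014,0,0,0,0.0014,0.0003,-0.0015,0,0,0,0.0014,0,-0.0014,0,0,0,0.0014,0,-0.0015,0,0,0])

```text
time_s: 22.88
tcp_pos: [0.5689, -0.1128, 0.2334]
eef_rot: [3.137, -0.758, -0.01]
force: [-2.2, 0.4, 6.1]
finger_gap: 0.0189
```

>>> jog_arm(increments=[0.0014,0,-0.0015,0,0,0,0.0014,0,-0.0014,0,0,0,0.0014,0,-0.0015,0,0,0,0.0014,0,-0.0014,0,0,0,0.0014,0,-0.0015,0,0,0])

```text
time_s: 23.5
tcp_pos: [0.5689, -0.1128, 0.2434]
eef_rot: [3.136, -0.757, -0.01]
force: [-3.1, 0.9, 5.9]
finger_gap: 0.0189
```

```bash
python3 look.py k6
```

```text
{'time_s': 23.6, 'tcp_pos': [0.569, -0.113, 0.244], 'eef_rot': [3.136, -0.758, -0.01], 'force': [-4.576, 0.474, 7.036], 'moment': [0.087, 0.095, 0.148], 'finger_gap': 0.019, 'qpos': [-0.64, 0.22, 2.118, 1.244, 0.436, -0.128]}
```

View pics/k6.png

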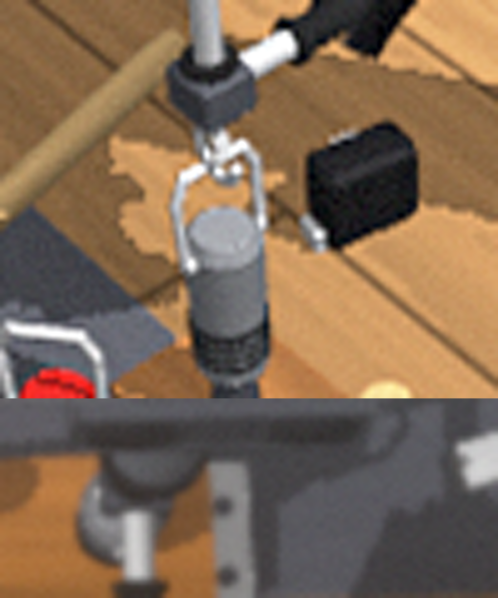

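The driver is coming out straight. Continuing to the top.

>>> jog_arm(increments=[0.0014,0,-0.0015,0,0,0,0.0014,0,-0.0014,0,0,0,0.0014,0,-0.0015,0,0,0,0.0014,0,-0.0014,0,0,0,0.0014,0,-0.0015,0,0,0])

```text
time_s: 24.22
tcp_pos: [0.5689, -0.1128, 0.2534]
eef_rot: [3.136, -0.757, -0.01]
force: [-3.5, 0.9, 6.0]
finger_gap: 0.0192
```

>>> jog_arm(increments=[0.0014,0,-0.0015,0,0,0,0.0014,0,-0.0014,0,0,0,0.0014,0,-0.0015,0,0,0,0.0014,0,-0.0014,0,0,0,0.0014,0,-0.0015,0,0,0])

```text
time_s: 24.85
tcp_pos: [0.5689, -0.1128, 0.2635]
eef_rot: [3.136, -0.757, -0.01]
force: [-5.2, 1.2, 5.5]
finger_gap: 0.0191
```

>>> jog_arm(increments=[0.0014,0,-0.0015,0,0,0,0.0014,0,-0.0014,0,0,0,0.0014,0,-0.0015,0,0,0,0.0014,0,-0.0014,0,0,0,0.0014,0,-0.0015,0,0,0])

```text
time_s: 25.48
tcp_pos: [0.5689, -0.1128, 0.2735]
eef_rot: [3.136, -0.757, -0.01]
force: [-3.4, 0.9, 5.5]
finger_gap: 0.0189
```

>>> jog_arm(increments=[0.0014,0,-0.0015,0,0,0,0.0014,0,-0.0014,0,0,0,0.0014,0,-0.0015,0,0,0,0.0014,0,-0.0014,0,0,0,0.0014,0,-0.0015,0,0,0])

```text
time_s: 26.1
tcp_pos: [0.5689, -0.1129, 0.2835]
eef_rot: [3.136, -0.757, -0.01]
force: [-5.0, 0.6, 4.3]
finger_gap: 0.0188
```

```bash
python3 look.py k7; python3 - <<'E'
from h import *
s=get_state();plan(np.array([.569,s["tcp_pos"][1],.2946]),s["eef_rot"],5)
E
```

```text
{'time_s': 26.2, 'tcp_pos': [0.569, -0.113, 0.284], 'eef_rot': [3.135, -0.757, -0.01], 'force': [-4.381, 0.997, 6.609], 'moment': [0.03, 0.323, 0.058], 'finger_gap': 0.019, 'qpos': [-0.639, 0.138, 2.06, 0.991, 0.497, 0.155]}
[0.0015, 0.0, -0.0016] [0.0, 0.0, 0.0]
[0.0015, 0.0, -0.0016] [0.0, 0.0, 0.0]
[0.0015, 0.0, -0.0016] [0.0, 0.0, 0.0]
[0.0015, 0.0, -0.0016] [0.0, 0.0, 0.0]
[0.0015, 0.0, -0.0016] [0.0, 0.0, 0.0]
```

View pics/k7.png

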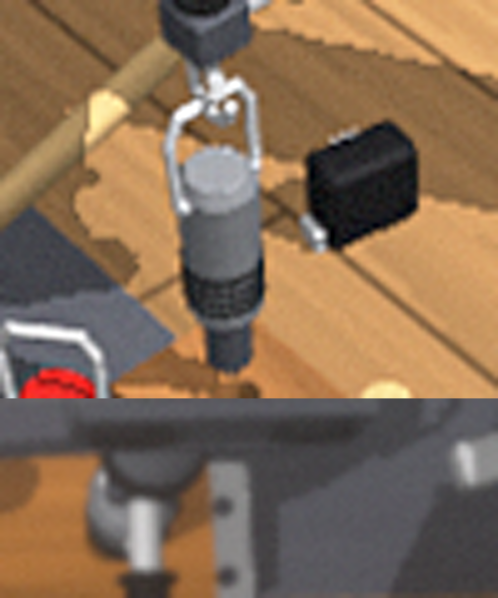

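>>> jog_arm(increments=[0.0014,0,-0.0015,0,0,0,0.0014,0,-0.0014,0,0,0,0.0014,0,-0.0015,0,0,0,0.0014,0,-0.0014,0,0,0,0.0014,0,-0.0015,0,0,0])

```text
time_s: 26.82
tcp_pos: [0.5688, -0.1128, 0.2932]
eef_rot: [3.136, -0.756, -0.01]
force: [-5.3, 0.2, 4.7]
finger_gap: 0.0189
```

>>> jog_arm(increments=[0.0006,0,-0.0006,0,0,0,0.0004,0,-0.0004,0,0,0,0,0,0,0,0,0,0,0,0,0,0,0,0,0,0,0,0,0])

```text
time_s: 27.45
tcp_pos: [0.5689, -0.1128, 0.2945]
eef_rot: [3.136, -0.756, -0.01]
force: [-5.6, -0.5, 5.7]
finger_gap: 0.0191
```

>>> jog_arm(increments=[0.0005,0,-0.0005,0,0,0,0.0005,0,-0.0005,0,0,0,0.0005,0,-0.0005,0,0,0,0,0,0,0,0,0,0,0,0,0,0,0])

```text
time_s: 28.08
tcp_pos: [0.5686, -0.112, 0.2946]
eef_rot: [3.139, -0.753, -0.012]
force: [4.6, -1.5, -14.0]
finger_gap: 0.0194
```

```bash
python3 - <<'E'
from h import *
im,d=read_camera("scene");st()
cv2.imwrite("pics/s8.png",cv2.resize(im[70:270,160:360],None,fx=3,fy=3,interpolation=cv2.INTER_CUBIC))
E
```

```text
{'time_s': 28.125, 'tcp_pos': [0.569, -0.112, 0.295], 'eef_rot': [3.139, -0.753, -0.012], 'force': [4.972, -0.189, -13.83], 'moment': [-0.153, 1.304, -0.161], 'finger_gap': 0.019, 'qpos': [-0.637, 0.117, 2.04, 0.924, 0.523, 0.232]}
```

View pics/s8.png

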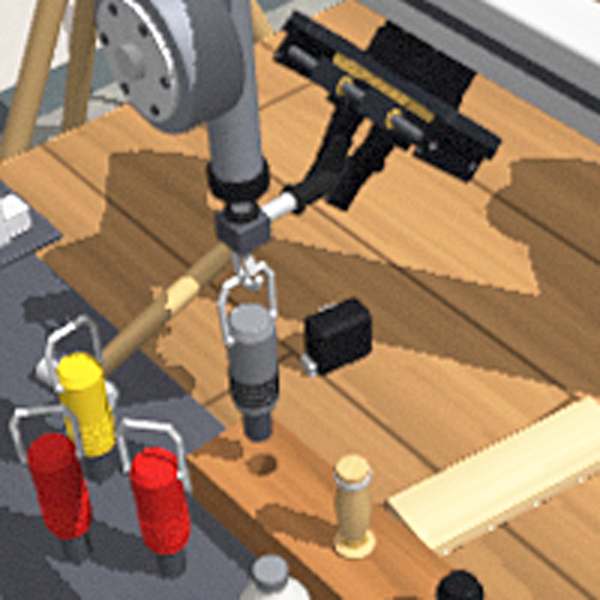

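The hook is at its upper stop (Fz flipped to −14 N), the driver hangs clear of the rack, and the empty hole shows at (262,463). I'll back off 0.5 mm so the release is quiet, and check the latch closely.

>>> jog_arm(increments=[-0.0004,0,0.0004,0,0,0,0,0,0,0,0,0,0,0,0,0,0,0,0,0,0,0,0,0,0,0,0,0,0,0])

```text
time_s: 28.75
tcp_pos: [0.5687, -0.112, 0.2947]
eef_rot: [3.138, -0.754, -0.011]
force: [5.9, 0.1, -16.9]
finger_gap: 0.0193
```

```bash
python3 - <<'E'
from h import *
im,d=read_camera("scene");st()
cv2.imwrite("pics/s9.png",cv2.resize(im[135:185,220:270],None,fx=12,fy=12,interpolation=cv2.INTER_CUBIC))
f=lambda P:((np.array(proj("scene",P))-[220,135])*12).round()
y=-.1125;sz=.284
for n,P in dict(seat=(.621,y,sz),nose=(.621,y+.0135,sz+.0135),hinge=(.621,y-.012,sz+.04),latchend_shut=(.621,y+.010,sz+.010),bar=(.621,y,sz+.003)).items(): print(n,f(P))
E
```

```text
{'time_s': 28.8, 'tcp_pos': [0.569, -0.112, 0.295], 'eef_rot': [3.138, -0.754, -0.011], 'force': [5.25, -0.048, -16.857], 'moment': [-0.023, 1.812, 0.018], 'finger_gap': 0.019, 'qpos': [-0.638, 0.117, 2.04, 0.927, 0.522, 0.229]}
seat [270. 332.]
nose [307. 314.]
hinge [216. 146.]
latchend_shut [298. 319.]
bar [269. 321.]
```

View pics/s9.png

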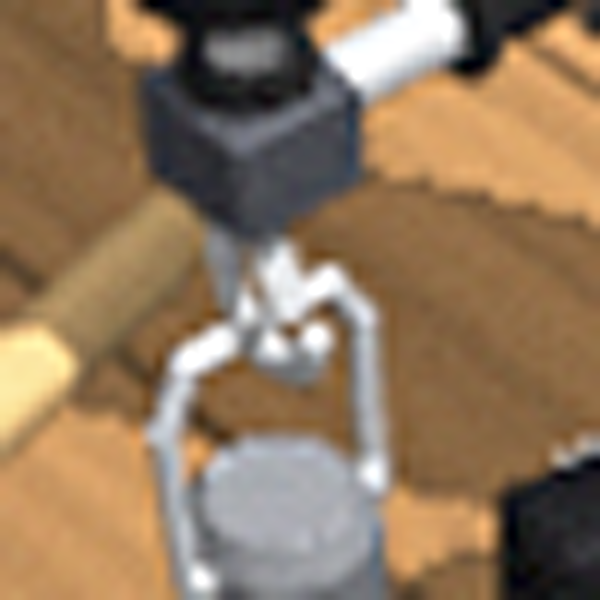

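The latch plate runs from (270,240) down to the nose (315,335) with the bail's bar beneath it, so it is shut. I'll ease the remaining upward push, then open.

>>> jog_arm(increments=[-0.0005,0,0.0005,0,0,0,0,0,0,0,0,0,0,0,0,0,0,0,0,0,0,0,0,0,0,0,0,0,0,0])

```text
time_s: 29.42
tcp_pos: [0.5688, -0.1122, 0.2947]
eef_rot: [3.138, -0.755, -0.011]
force: [-2.4, 1.1, -12.7]
finger_gap: 0.0192
```

>>> jog_arm(increments=[-0.0004,0,0.0004,0,0,0,0,0,0,0,0,0,0,0,0,0,0,0,0,0,0,0,0,0,0,0,0,0,0,0])

```text
time_s: 30.05
tcp_pos: [0.5689, -0.1125, 0.2947]
eef_rot: [3.136, -0.756, -0.01]
force: [-6.2, 0.7, -10.4]
finger_gap: 0.0189
```

>>> jog_arm(increments=[0,0,0,0,0,0,0,0,0,0,0,0,0,0,0,0,0,0,0,0,0,0,0,0,0,0,0,0,0,0], hand=-1)

```text
time_s: 30.68
tcp_pos: [0.5698, -0.1131, 0.2953]
eef_rot: [3.136, -0.757, -0.011]
force: [0.6, -0.4, -0.5]
finger_gap: 0.061
```

>>> jog_arm(increments=[0,0,0,0,0,0,0,0,0,0,0,0,0,0,0,0,0,0,0,0,0,0,0,0,0,0,0,0,0,0])

```text
time_s: 31.3
tcp_pos: [0.5694, -0.1128, 0.2947]
eef_rot: [3.137, -0.756, -0.011]
force: [0.6, 0.0, 0.2]
finger_gap: 0.0871
```

Released. Now I'll retreat straight back along the tool axis.

>>> jog_arm(increments=[0,0,-0.005,0,0,0,0,0,-0.01,0,0,0,0,0,-0.015,0,0,0,0,0,-0.02,0,0,0,0,0,-0.02,0,0,0])

```text
time_s: 31.92
tcp_pos: [0.5204, -0.1118, 0.3467]
eef_rot: [3.136, -0.756, -0.01]
force: [0.2, 0.6, 0.1]
finger_gap: 0.0873
```

>>> jog_arm(increments=[0,0,-0.02,0,0,0,0,0,-0.02,0,0,0,0,0,-0.01,0,0,0,0,0,0,0,0,0,0,0,0,0,0,0])

```text
time_s: 32.55
tcp_pos: [0.487, -0.1112, 0.3816]
eef_rot: [3.137, -0.756, -0.012]
force: [0.5, 0.4, 0.0]
finger_gap: 0.0868
```

```bash
python3 - <<'E'
from h import *
im,d=read_camera("scene");im2,_=read_camera("top");st()
cv2.imwrite("pics/s10.png",im);cv2.imwrite("pics/t10.png",im2)
cv2.imwrite("pics/s10c.png",cv2.resize(im[135:225,205:295],None,fx=6.5,fy=6.5,interpolation=cv2.INTER_CUBIC))
for n in("driver","handle","hook","bail_pivot"):
    print(n,[(np.round(x["centre"],3).tolist(),round(x["p"],2)) for x in place_of(n,"scene")[:5]])
E
```

```text
{'time_s': 32.65, 'tcp_pos': [0.487, -0.111, 0.381], 'eef_rot': [3.138, -0.755, -0.012], 'force': [0.059, -0.758, -0.971], 'moment': [0.045, 0.384, -0.005], 'finger_gap': 0.087, 'qpos': [-0.823, -0.159, 2.022, 0.723, 0.844, 0.387]}
driver [([0.621, -0.116, 0.092], 0.73), ([0.734, -0.114, 0.001], 0.68), ([0.716, -0.253, -0.001], 0.66), ([0.786, -0.184, -0.004], 0.57)]
handle [([0.532, -0.111, 0.339], 0.95)]
hook [([0.721, 0.026, 0.001], 0.57), ([0.619, -0.11, 0.281], 0.45)]
bail_pivot [([0.714, -0.249, 0.139], 0.93), ([0.737, -0.111, 0.136], 0.85), ([0.782, -0.19, 0.137], 0.78), ([0.621, -0.115, 0.094], 0.57)]
```

View pics/s10.png

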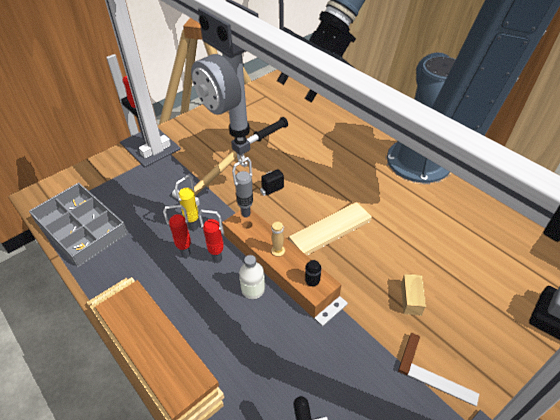

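View pics/s10c.png

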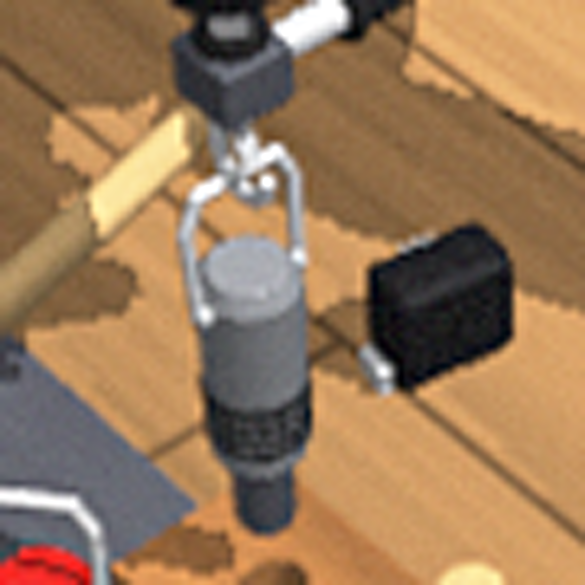

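View pics/t10.png

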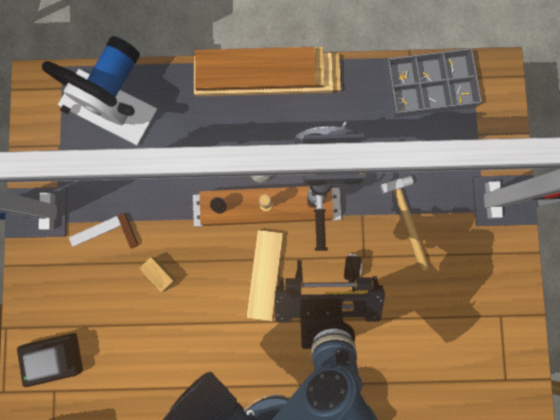

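The driver hangs upright from the hook, nose at 0.092 m against a rack top of 0.060 m. The gripper is clear and the other things are unmoved. I'll do a short quietness check, then hand in.

>>> jog_arm(increments=[0,0,-0.01,0,0,0,0,0,-0.01,0,0,0,0,0,-0.005,0,0,0,0,0,0,0,0,0,0,0,0,0,0,0])

```text
time_s: 33.48
tcp_pos: [0.4699, -0.111, 0.4002]
eef_rot: [3.137, -0.756, -0.011]
force: [0.2, 0.6, -0.3]
finger_gap: 0.0866
```

>>> jog_arm(increments=[0,0,0,0,0,0,0,0,0,0,0,0,0,0,0,0,0,0,0,0,0,0,0,0,0,0,0,0,0,0])

```text
time_s: 34.1
tcp_pos: [0.47, -0.1109, 0.4002]
eef_rot: [3.137, -0.756, -0.011]
force: [-0.4, -0.2, -0.3]
finger_gap: 0.0871
```

```bash
python3 - <<'E'
from h import *
a=cv2.imread("pics/s10.png")
g=lambda i:cv2.cvtColor(i,cv2.COLOR_BGR2GRAY)[140:225,225:265].astype(np.float32)
for i in range(4):
    b,_=read_camera("scene"); print(cv2.phaseCorrelate(g(a),g(b)))
base=cv2.imread("pics/scene0.png");d=cv2.absdiff(base,b).max(2)
m=np.zeros_like(d);print([ (n,float(d[v-8:v+8,u-8:u+8].mean().round(1))) for n,u,v in(("chisel",278,238),("grinder",313,272),("glue",251,280),("tape",272,182),("pine",413,295),("square",440,385),("red1",180,232),("red2",213,238),("yellow",188,205))])
st();print(close_job())
E
```

```text
((0.06964284040391533, -0.09690364752380276), 0.9303393575880262)
((0.06390766270037673, -0.07896793474449737), 0.9250970156987508)
((0.08884050718775072, -0.08437859925992797), 0.9401021700435215)
((0.06513442711625217, -0.09638311297769064), 0.9293723241488139)
[('chisel', 6.1), ('grinder', 7.4), ('glue', 16.5), ('tape', 7.2), ('pine', 5.3), ('square', 4.6), ('red1', 10.9), ('red2', 13.0), ('yellow', 7.9)]
{'time_s': 34.3, 'tcp_pos': [0.47, -0.111, 0.4], 'eef_rot': [3.137, -0.756, -0.011], 'force': [0.226, 0.081, -0.389], 'moment': [0.012, 0.443, 0.023], 'finger_gap': 0.087, 'qpos': [-0.876, -0.216, 2.008, 0.704, 0.93, 0.396]}
the job is handed in; nothing more can be done
None
```

The grey driver now hangs from the balancer's hook, clear of the rack, and I handed the job in at 34.3 s. I gripped the side handle and ran the trolley to the −y side of the bail. Then I pulled the hook down about 0.106 m and pressed it to +y until Fy read about −5.6 N. I eased it up at 2 mm per row to the top stop, let go and backed away.

**Last checks:**
- **Driver:** its nose stands at about 0.092 m, against a rack top of 0.060 m.
- **Latch:** it looks shut over the bail's bar, judged from one close crop only.
- **Quietness:** the driver's image shifted less than 0.15 px over about 1.5 s.
- **Robot:** it is touching nothing, with forces near zero.
- **Other things:** they look in place in both final pictures. The pixel differences at the glue and the red drivers (11 to 16.5, against 4.6 to 8 elsewhere) were higher. I put that down to moved shadows, but did not confirm it.

**Disagreements:**
- **Fingertips:** both cameras showed them ending about 40 mm short of the reported TCP. I shifted the grasp to match the pictures, and the gap then stopped at 19 mm on the 20 mm grip. The first closing test, at the stated offset, would have missed the handle.
- **Top stop:** the hand briefly pushed up against it with about 17 N, which I eased to about 10 N before opening.

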